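# Close and tag the onyx candle jars

## Task

Get the onyx candle jars ready for dispatch: press a brass lid fully home onto the neck of every jar, down to the shoulder, and snap a stock tag by its spring gate onto the loop of each fitted lid, so that it hangs there with the gate shut. Any lid and any tag will do; put those that are left over into the grey parts tray. Keep the jars upright where they stand, and do not disturb the tealight cup or the coasters.

Things in the scene. Friction and masses are not known exactly. Their poses are not given: they have to be found in the camera images.
- jar1: Cream banded onyx candle jar, loose, 1.1 kg, 96 mm across, 62 mm high to its flat shoulder; on that a round neck 16 mm high, 54 mm across at the foot, 50 at the top, with a black silicone lip half-way up that grips a lid. Two or three jars are present. Origin: centre of the underside. A lid that is home has its lidN_grip 114 mm above this.
- jar2: Cream banded onyx candle jar, loose, 1.1 kg, 96 mm across, 62 mm high to its flat shoulder; on that a round neck 16 mm high, 54 mm across at the foot, 50 at the top, with a black silicone lip half-way up that grips a lid. Two or three jars are present. Origin: centre of the underside. A lid that is home has its lidN_grip 114 mm above this.
- jar3: Cream banded onyx candle jar, loose, 1.1 kg, 96 mm across, 62 mm high to its flat shoulder; on that a round neck 16 mm high, 54 mm across at the foot, 50 at the top, with a black silicone lip half-way up that grips a lid. Two or three jars are present. Origin: centre of the underside. A lid that is home has its lidN_grip 114 mm above this.
- lid1_grip (a point): Brass lid, loose, 0.16 kg, standing upright on the bench at first: a cap 68 mm across, 22 mm high, open below (bore 17 mm deep, 56 mm wide at the mouth, 52 at the end), and on it a loop, an upside-down U of 8 mm round bar. This point: centre of the loop's level top bar, 52 mm above the rim, 30 mm above the flat top. z up the lid's axis, y along the top bar.
- lid1_legl (a point): Point on the +y upright leg of lid1's loop: 12 mm above the lid's flat top, 23 mm from its axis; 8 mm round, 26 mm clear length. Axes as lid1_grip. The lid fits any jar at any yaw. Set down it stays some 6 mm high; 6 to 14 N presses it down until its rim meets the shoulder, and friction then holds it against a pull of about 4 N.
- lid1_legr (a point): Point on the -y upright leg of lid1's loop, 46 mm from the other leg and otherwise its mirror image. A jar tips if the loop is pushed sideways with more than about 5 N.
- lid2_grip (a point): Brass lid, loose, 0.16 kg, standing upright on the bench at first: a cap 68 mm across, 22 mm high, open below (bore 17 mm deep, 56 mm wide at the mouth, 52 at the end), and on it a loop, an upside-down U of 8 mm round bar. This point: centre of the loop's level top bar, 52 mm above the rim, 30 mm above the flat top. z up the lid's axis, y along the top bar.
- lid2_legl (a point): Point on the +y upright leg of lid2's loop: 12 mm above the lid's flat top, 23 mm from its axis; 8 mm round, 26 mm clear length. Axes as lid2_grip. The lid fits any jar at any yaw. Set down it stays some 6 mm high; 6 to 14 N presses it down until its rim meets the shoulder, and friction then holds it against a pull of about 4 N.
- lid2_legr (a point): Point on the -y upright leg of lid2's loop, 46 mm from the other leg and otherwise its mirror image. A jar tips if the loop is pushed sideways with more than about 5 N.
- lid3_grip (a point): Brass lid, loose, 0.16 kg, standing upright on the bench at first: a cap 68 mm across, 22 mm high, open below (bore 17 mm deep, 56 mm wide at the mouth, 52 at the end), and on it a loop, an upside-down U of 8 mm round bar. This point: centre of the loop's level top bar, 52 mm above the rim, 30 mm above the flat top. z up the lid's axis, y along the top bar.
- lid3_legl (a point): Point on the +y upright leg of lid3's loop: 12 mm above the lid's flat top, 23 mm from its axis; 8 mm round, 26 mm clear length. Axes as lid3_grip. The lid fits any jar at any yaw. Set down it stays some 6 mm high; 6 to 14 N presses it down until its rim meets the shoulder, and friction then holds it against a pull of about 4 N.
- lid3_legr (a point): Point on the -y upright leg of lid3's loop, 46 mm from the other leg and otherwise its mirror image. A jar tips if the loop is pushed sideways with more than about 5 N.
- tag1_grip (a point): Stock tag, loose, 0.06 kg, flat on the bench at first: white plate with a red stripe, 40 (x) by 34 (y) by 8 mm (z); in front of it (+x), in its mid-plane, a D-shaped snap hook of 6 mm steel bar, 48 mm wide. This point: centre of the plate. The hook's opening spans x 26 to 57, y -18 to 18 mm; its far side is the sprung gate at x = 60 mm.
- tag1_ring (a point): Middle of the opening of tag 1's hook, 43 mm in front (+x) of tag1_grip; same axes.
- gate1 (a joint): Gate of tag 1, 5 mm bar along y, hinged at y 20, tip at y -13 mm beside the fixed nose (y -14 to -24). 0 rad shut, sprung; swings only inwards (to -x), to 0.95. A bar pressed on it from outside near the tip (y -9.5 best, -6 to -11 works), 2 to 4 N, slips in once its centre is 16 to 22 mm inside the gate's line, and the gate snaps shut; at 30 mm it meets the hook's back.
- tag2_grip (a point): Stock tag, loose, 0.06 kg, flat on the bench at first: white plate with a red stripe, 40 (x) by 34 (y) by 8 mm (z); in front of it (+x), in its mid-plane, a D-shaped snap hook of 6 mm steel bar, 48 mm wide. This point: centre of the plate. The hook's opening spans x 26 to 57, y -18 to 18 mm; its far side is the sprung gate at x = 60 mm.
- tag2_ring (a point): Middle of the opening of tag 2's hook, 43 mm in front (+x) of tag2_grip; same axes.
- gate2 (a joint): Gate of tag 2, 5 mm bar along y, hinged at y 20, tip at y -13 mm beside the fixed nose (y -14 to -24). 0 rad shut, sprung; swings only inwards (to -x), to 0.95. A bar pressed on it from outside near the tip (y -9.5 best, -6 to -11 works), 2 to 4 N, slips in once its centre is 16 to 22 mm inside the gate's line, and the gate snaps shut; at 30 mm it meets the hook's back.
- tag3_grip (a point): Stock tag, loose, 0.06 kg, flat on the bench at first: white plate with a red stripe, 40 (x) by 34 (y) by 8 mm (z); in front of it (+x), in its mid-plane, a D-shaped snap hook of 6 mm steel bar, 48 mm wide. This point: centre of the plate. The hook's opening spans x 26 to 57, y -18 to 18 mm; its far side is the sprung gate at x = 60 mm.
- tag3_ring (a point): Middle of the opening of tag 3's hook, 43 mm in front (+x) of tag3_grip; same axes.
- gate3 (a joint): Gate of tag 3, 5 mm bar along y, hinged at y 20, tip at y -13 mm beside the fixed nose (y -14 to -24). 0 rad shut, sprung; swings only inwards (to -x), to 0.95. A bar pressed on it from outside near the tip (y -9.5 best, -6 to -11 works), 2 to 4 N, slips in once its centre is 16 to 22 mm inside the gate's line, and the gate snaps shut; at 30 mm it meets the hook's back.
- tray: Grey plastic parts tray, fixed to the bench, 170 by 170 mm, 25 mm high, walls and floor 4 mm; empty at first. Origin: centre of its underside; sides along x and y.
- tealight: Bystander: pink stone tealight cup, 72 mm across, 45 mm high; origin under its centre.
- coasters: Bystander: pile of three round stone coasters, 92 mm across, 28 mm high; origin under its centre.
Not all that is in view belongs to the job. Leave any red look-alike of the part that bears lid2_grip alone.

How it is judged:
By the outcome, as a careful person would: the job done as asked, in the order asked, and still so for the second after the job is handed in, with the robot touching nothing.
Of jar1, jar2, jar3 only 2 to 3 are there at a start; the rules pass over those that are not, and their reading is None.
At some moment in a run one of lid1, lid2, lid3, tag1, tag2, tag3 may be knocked a few centimetres aside while the robot is not near it.
Once in a run the grip may slacken for a moment while it holds something.
It also fails if it takes over 192 s, if anything falls off the work surface, if the arm or the gripper's body presses on something with over 40 N, if the wrist force passes 120 N, or if a joint passes its speed limit or range.

## Robot

A 7-joint arm with a two-finger parallel gripper is mounted at the origin on the work surface. World frame = base frame: x ahead of the robot, y to its left, z up, the work surface at z = 0. Lengths are in m, angles in rad, forces in N, time in s.
With the tool pointing down it reaches from about 0.35 to 0.775 m from the base axis. Payload 3.1 kg.
Tool frame: the origin (TCP) lies at the very end of the fingers, on their centre line; the grasp point (between the pads) lies 19 mm behind it; z points along the fingers, y is the direction in which the jaws open and shut (so a half turn about z gives the same grasp; the last joint's range is limited). The gripper opens to 85 mm and grips with 20 to 120 N. Pads are 22 mm wide; open, the fingers measure 114 mm over their backs; the gripper's body (76 mm by 85 mm) begins 54 mm behind the grasp point. The pads swing forward as they close: fully open they stand 13 mm farther back than shut.
Start: joints at [1.262, 0.311, 0.014, 1.512, -0.004, 1.319, -0.027], TCP at [0.145, -0.531, 0.231] pointing down, gripper open.
Joint ranges: [-2.7, 2.7], [-0.3, 1.91], [-1.27, 1.3], [0.12, 2.57], [-1.44, 4.58], [0.2, 2.03], [-3.05, 3.05]. Speed limits (rad/s): [2.79, 2.79, 3.14, 3.14, 3.14, 3.14, 3.14].

## Interface

Orientations are given as a unit quaternion [x, y, z, w].
In Python, from plant import read_state, capture, get_calibration, finish_job gives the robot as it stands.
- The arm moves only by the shell command python3 -m jog 'ROWS' [OPENING] [FORCE]. ROWS is text: rows parted by semicolons, each of 6 numbers parted by spaces: the shift along the tool's x, y, z in mm, then the turn, a rotation vector about the tool's x, y, z in rad. In form: dx dy dz wx wy wz; .... A call has 1 to 5 rows; each row is the pose to reach, as a shift and turn from the pose commanded when the call began, along the tool's axes at that moment; what a row does not reach only later rows make up. A row lasts 1/10 s, in which the tool goes at most 50 mm and 8.59 degrees, less where a joint would pass 70% of its speed; a pose out of reach is approached as far as the arm can. A call with a gripper value outside its range is refused whole. OPENING is the finger opening in mm, from 0 to 85.4, set as the call begins (- or left out, the last holds). The fingers move at their own pace and stop on an object; FORCE is the grip in N (left out, the last holds). Time passes only in rows, so rows that repeat a pose let the fingers close. It gives the time, the measured TCP pose, the force and the opening at its end, in the units of the state.
- read_state(): the state, without advancing time (a new reading comes with each control period).
- capture(name): name is "scene" or "top" or "wrist"; returns (picture, depth): 384x512x3 uint8, red, green, blue; 384x512 float32, m along the optical axis (not along the pixel's ray), 0 where there is no reading.
- get_calibration(name): a dict with "mtx" (3x3 intrinsics, pixels), "extrinsics" (4x4, takes a point from camera to world coordinates); the wrist camera has in their place "tool_from_camera" (4x4, takes a point from camera to tool coordinates, whose origin is the TCP and whose axes are the flange's). Camera axes: x right, y down, z forward; pixel columns grow to the right and rows downward; lengths in m; the calibration is good to about 2 mm. A picture is of the moment at which its call begins: read the wrist's pose just before it. get_calibration takes no time and is no camera call.
- finish_job(): hands the job in, once; it reports no verdict.
The state is a dict: "time": time; "qpos": joint angles; "qvel": joint speeds; "tau": joint torques, N m; "eef_pos": TCP position; "eef_rot": TCP orientation; "ft_force": force on the tool from outside, world axes, zero at the start; "moment": the same for the moment, N m; "width": finger opening in m.
Only numpy, scipy, OpenCV 4.12 (cv2) and the standard library are available. Lean on these libraries where they do the work, as an engineer would, in place of code of your own. Each camera call takes 0.05 s, during which the arm holds its last target.

## Working session

There is one attempt and no reset: what is moved stays moved. The work goes in short steps, Python scripts to look and compute and a shell command to move; the robot and the scene stay as the last step left them, time stands still between calls to the robot, and variables do not carry over. Pictures are saved under pics/ and viewed, and the job is handed in when it is done.

```bash
ls; mkdir -p pics; cat > h.py <<'E'
import numpy as np, cv2
from plant import read_state, capture, get_calibration, finish_job
from scipy.spatial.transform import Rotation as R
def snap(name,fn):
    s=read_state(); rgb,d=capture(name); cv2.imwrite(f'pics/{fn}.png',rgb[:,:,::-1]); np.savez(f'/tmp/{fn}.npz',rgb=rgb,d=d,p=s['eef_pos'],q=s['eef_rot'],name=name)
    return rgb,d
def cloud(fn):
    z=np.load(f'/tmp/{fn}.npz'); d=z['d']; name=str(z['name']); c=get_calibration(name); K=np.array(c['mtx'])
    v,u=np.mgrid[0:d.shape[0],0:d.shape[1]]
    P=np.stack([(u-K[0,2])/K[0,0]*d,(v-K[1,2])/K[1,1]*d,d],-1)
    if name=='wrist':
        T=np.array(c['tool_from_camera']); W=np.eye(4); W[:3,:3]=R.from_quat(z['q']).as_matrix(); W[:3,3]=z['p']; T=W@T
    else: T=np.array(c['extrinsics'])
    P=P@T[:3,:3].T+T[:3,3]; P[d==0]=np.nan
    return z['rgb'],P,T
E
python3 - <<'E'
from h import *
for n in('scene','top','wrist'):
    snap(n,n+'0'); c=get_calibration(n); print(n,{k:np.round(v,3).tolist() for k,v in c.items() if k!='name'})
s=read_state(); print(s)
E
```

```text
pics
scene {'mtx': [[450.96, 0.0, 258.73], [0.0, 450.96, 192.327], [0.0, 0.0, 1.0]], 'extrinsics': [[-0.431, 0.687, -0.585, 1.223], [0.902, 0.327, -0.28, 0.357], [-0.001, -0.649, -0.761, 0.982], [0.0, 0.0, 0.0, 1.0]]}
top {'mtx': [[420.606, 0.0, 257.868], [0.0, 420.606, 196.066], [0.0, 0.0, 1.0]], 'extrinsics': [[0.0, -0.997, 0.075, 0.425], [-1.0, -0.0, -0.002, 0.013], [0.002, -0.075, -0.997, 1.244], [0.0, 0.0, 0.0, 1.0]]}
wrist {'mtx': [[293.964, 0.0, 257.496], [0.0, 293.964, 191.856], [0.0, 0.0, 1.0]], 'tool_from_camera': [[-0.001, -0.952, -0.307, 0.077], [1.0, -0.0, -0.001, 0.0], [0.001, -0.307, 0.952, -0.142], [0.0, 0.0, 0.0, 1.0]]}
{'time': 0.15, 'qpos': array([ 1.26229904,  0.31159148,  0.01399555,  1.51266667, -0.00437488,
        1.31921383, -0.02721116]), 'qvel': array([ 4.65591361e-04, -2.34475221e-03,  5.00233100e-05, -4.00550736e-03,
        6.78098577e-04, -5.33445663e-04,  2.48395838e-04]), 'tau': array([ 3.31584761e-04, -3.80272508e+01,  1.46235754e-01, -2.30849254e+01,
        1.21970102e-02,  9.70962894e-03, -8.66903690e-06]), 'eef_pos': array([ 0.14486573, -0.53000971,  0.23045237]), 'eef_rot': array([ 9.91110496e-01,  1.33038076e-01, -1.75172016e-04, -9.07851454e-04]), 'ft_force': array([ 0.22697272,  0.28289711, -0.0164673 ]), 'moment': array([-0.04512191, -0.01229351, -0.00994382]), 'width': 0.0854255737723678}
```

View pics/top0.png

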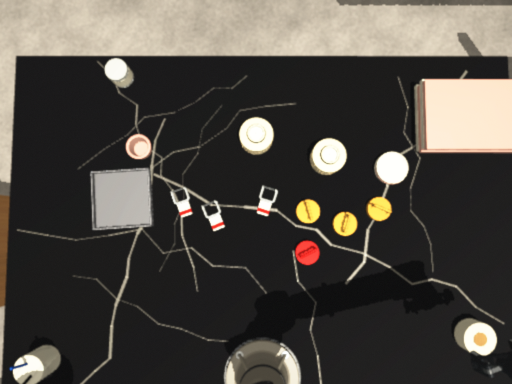

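View pics/scene0.png

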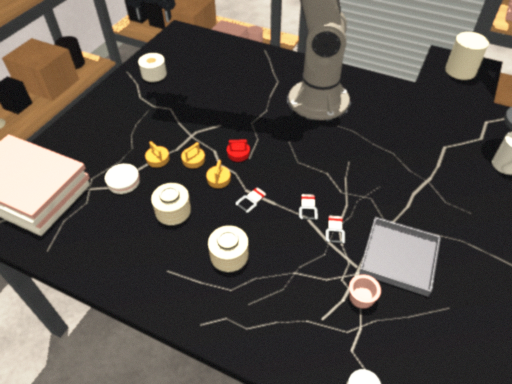

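View pics/wrist0.png

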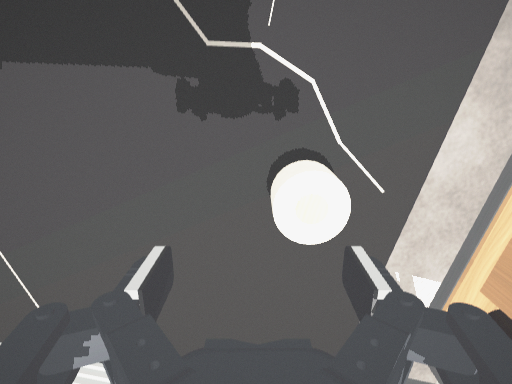

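The top view shows two jars at (256,135) and (328,156), coasters at (391,168) and three brass lids at (308,211), (345,223), (379,209). The red look-alike is at (307,253), to be left alone. Tags are at (182,203), (214,215), (266,201), the tray at (121,198) and the tealight at (138,147).

```bash
python3 - <<'E'
from h import *
rgb,P,T=cloud('top0')
cv2.imwrite('pics/crop_top.png',cv2.resize(rgb[100:280,80:420,::-1],None,fx=2.3,fy=2.3,interpolation=cv2.INTER_CUBIC))
for n,(u,v,r) in dict(jarA=(256,135,22),jarB=(328,156,22),coast=(391,168,20),lidA=(308,211,16),lidB=(345,223,16),lidC=(379,209,16),red=(307,253,16),tray=(121,198,36),tea=(138,147,16)).items():
    p=P[v-r:v+r,u-r:u+r].reshape(-1,3); p=p[~np.isnan(p[:,0])]; p=p[p[:,2]>0.012]
    zs=p[:,2]; print(n,len(p),'zmax',zs.max().round(4),np.percentile(zs,[10,50,90]).round(3),'bbox c',((p.max(0)+p.min(0))/2).round(4),'ext',(p.max(0)-p.min(0)).round(3))
    if 'jar' in n:
        q=p[zs>0.07]; print('  neck',((q.max(0)+q.min(0))/2).round(4),(q.max(0)-q.min(0)).round(3))
    if 'lid' in n:
        q=p[zs>0.036]; m=q.mean(0); w,V=np.linalg.eigh(np.cov(q[:,:2].T)); print('  loop',len(q),((q.max(0)+q.min(0))/2).round(4),m.round(4),'yaw',np.degrees(np.arctan2(V[1,1],V[0,1])).round(1),'zmed',np.median(q[:,2]).round(4))
E
```

```text
jarA 960 zmax 0.084 [0.057 0.063 0.075] bbox c [0.6908 0.0175 0.0482] ext [0.096 0.095 0.072]
  neck [0.6917 0.0175 0.077 ] [0.052 0.054 0.014]
jarB 982 zmax 0.0832 [0.057 0.063 0.075] bbox c [ 0.6305 -0.1898  0.0479] ext [0.096 0.095 0.071]
  neck [ 0.6295 -0.1896  0.0766] [0.052 0.051 0.013]
coast 823 zmax 0.0369 [0.024 0.028 0.031] bbox c [ 0.5999 -0.3792  0.0246] ext [0.094 0.092 0.025]
lidA 427 zmax 0.061 [0.019 0.022 0.052] bbox c [ 0.4739 -0.1325  0.0372] ext [0.064 0.065 0.048]
  loop 56 [ 0.4725 -0.1331  0.052 ] [ 0.4723 -0.1329  0.0541] yaw -164.6 zmed 0.0543
lidB 434 zmax 0.0599 [0.019 0.023 0.052] bbox c [ 0.4362 -0.2406  0.0369] ext [0.064 0.068 0.046]
  loop 58 [ 0.4375 -0.2401  0.0494] [ 0.438  -0.2402  0.0538] yaw 163.4 zmed 0.0545
lidC 439 zmax 0.0615 [0.019 0.023 0.052] bbox c [ 0.4798 -0.34    0.0375] ext [0.064 0.068 0.048]
  loop 58 [ 0.4801 -0.3392  0.0503] [ 0.4808 -0.3386  0.0541] yaw 66.6 zmed 0.055
red 438 zmax 0.0589 [0.019 0.022 0.053] bbox c [ 0.354  -0.1299  0.0372] ext [0.066 0.067 0.043]
tray 504 zmax 0.0315 [0.015 0.023 0.027] bbox c [0.5105 0.4102 0.0218] ext [0.178 0.182 0.02 ]
tea 345 zmax 0.0505 [0.016 0.042 0.047] bbox c [0.6589 0.3573 0.0313] ext [0.068 0.068 0.039]
```

View pics/crop_top.png

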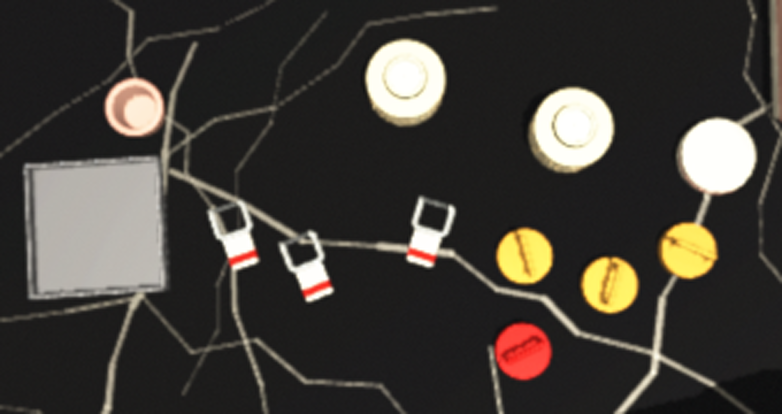

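```bash
cat > go.py <<'E'
import sys
from h import *
# usage: go x y z yawdeg
x,y,z,yaw=map(float,sys.argv[1:5])
s=read_state(); Rm=R.from_quat(s['eef_rot']).as_matrix(); a=np.radians(yaw)
c,n=np.cos(a),np.sin(a)
Rt=np.array([[c,n,0],[n,-c,0],[0,0,-1.]])
d=Rm.T@(np.array([x,y,z])-s['eef_pos'])*1000
w=R.from_matrix(Rm.T@Rt).as_rotvec()
print('shift',d.round(1),'turn',w.round(3),'rows~',round(max(np.linalg.norm(d)/50,np.degrees(np.linalg.norm(w))/8.59),1),'t',round(s['time'],2),'curyaw',np.degrees(np.arctan2(Rm[1,0],Rm[0,0])).round(1),'F',np.round(s['ft_force'],1),'w',round(s['width']*1000,1))
E
python3 go.py 0.43 -0.16 0.25 15.4
```

```text
shift [ 372.6 -281.8  -19.1] turn [-0.002  0.    -0.002] rows~ 9.4 t 0.15 curyaw 15.3 F [ 0.2  0.3 -0. ] w 85.4
```

```bash
python3 -m jog '40 -30 -5 0 0 0; 79 -60 -10 0 0 0; 118 -90 -12 0 0 0; 157 -120 -15 0 0 0; 195 -150 -19 0 0 0' 50; python3 -m jog '38 -28 0 0 0 0; 76 -57 0 0 0 0; 114 -86 0 0 0 0; 150 -113 0 0 0 0; 178 -132 0 0 0 0'; python3 go.py 0.43 -0.16 0.25 15.4
```

```text
time: 0.65
eef_pos: [0.2943, -0.3324, 0.2501]
eef_rot: [0.991, 0.133, -0.0, -0.0]
ft_force: [1.4, -0.5, 0.1]
width: 0.0495
time: 1.15
eef_pos: [0.4317, -0.1568, 0.2503]
eef_rot: [0.991, 0.135, 0.0, -0.0]
ft_force: [-0.5, -0.1, 0.5]
width: 0.0498
shift [-2.5  2.6  0.3] turn [-0.001 -0.001  0.002] rows~ 0.1 t 1.15 curyaw 15.5 F [-0.5 -0.1  0.5] w 49.8
```

```bash
python3 - <<'E'
from h import *
snap('wrist','w1')
E
```

```text
(no output)
```

View pics/w1.png

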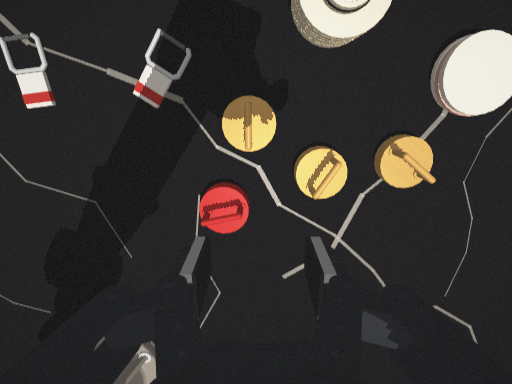

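Brass lids in the wrist view are at (248,124), (321,173), (404,161). The red one at (223,208) is the look-alike, so I won't touch it.

```bash
cat > loops.py <<'E'
import sys
from h import *
def loops(fn,spots,zlo=0.046,zhi=0.07,r=32):
    rgb,P,T=cloud(fn)
    for u,v in spots:
        p=P[max(v-r,0):v+r,max(u-r,0):u+r].reshape(-1,3); p=p[~np.isnan(p[:,0])]
        cap=p[(p[:,2]>zlo-0.032)&(p[:,2]<zlo-0.018)]; q=p[(p[:,2]>zlo)&(p[:,2]<zhi)]
        w,V=np.linalg.eigh(np.cov(q[:,:2].T)); e=V[:,1]; t=q[:,:2]@e
        mid=q[:,:2].mean(0); mid=mid+e*((t.max()+t.min())/2-mid@e)
        print((u,v),len(q),'mid',mid.round(4),'len',(t.max()-t.min()).round(4),'yaw',np.degrees(np.arctan2(e[1],e[0])).round(1),'ztop',np.percentile(q[:,2],90).round(4),'cap c',((cap.max(0)+cap.min(0))/2).round(4),(cap.max(0)-cap.min(0)).round(3))
if __name__=='__main__': loops(sys.argv[1],[tuple(map(int,a.split(','))) for a in sys.argv[2:]])
E
python3 loops.py w1 248,124 321,173 404,161
```

```text
(248, 124) 334 mid [ 0.4736 -0.1339] len 0.053 yaw -164.6 ztop 0.0559 cap c [ 0.4732 -0.1338  0.0218] [0.067 0.067 0.006]
(321, 173) 306 mid [ 0.4375 -0.2402] len 0.0527 yaw 163.1 ztop 0.0558 cap c [ 0.4373 -0.2409  0.021 ] [0.067 0.068 0.014]
(404, 161) 317 mid [ 0.4801 -0.3405] len 0.0535 yaw 66.6 ztop 0.0557 cap c [ 0.4802 -0.3408  0.0209] [0.067 0.067 0.014]
```

```bash
python3 go.py 0.4734 -0.1338 0.033 15.4
```

```text
shift [ 40.   -5.3 217.6] turn [-0.004 -0.006  0.01 ] rows~ 4.4 t 1.2 curyaw 16.0 F [3.2 3.4 0.3] w 49.7
```

```bash
python3 -m jog '20 -3 35 0 0 0; 38 -5 80 0 0 0; 40 -5 120 0 0 0; 40 -5 140 0 0 0; 40 -5 140 0 0 0' 36 60; python3 go.py 0.4734 -0.1338 0.033 15.4
```

```text
time: 1.7
eef_pos: [0.4642, -0.1441, 0.1067]
eef_rot: [0.991, 0.133, -0.004, -0.002]
ft_force: [0.1, 0.3, 0.3]
width: 0.0362
shift [12.1 -7.2 73.6] turn [-0.005  0.008 -0.002] rows~ 1.5 t 1.7 curyaw 15.3 F [0.1 0.3 0.3] w 36.2
```

```bash
python3 -m jog '12 -7 20 0 0 0; 12 -7 40 0 0 0; 12 -7 40 0 0 0; 12 -7 40 0 0 0';  python3 go.py 0.4734 -0.1338 0.033 15.4
```

```text
time: 2.1
eef_pos: [0.478, -0.1355, 0.0714]
eef_rot: [0.991, 0.133, 0.001, 0.0]
ft_force: [0.4, -0.5, -0.5]
width: 0.0358
shift [-4.  -2.9 38.4] turn [ 0.001 -0.001 -0.003] rows~ 0.8 t 2.1 curyaw 15.3 F [ 0.4 -0.5 -0.5] w 35.8
```

```bash
python3 -m jog '0 0 0 0 0 0; 0 0 0 0 0 0';  python3 go.py 0.4734 -0.1338 0.033 15.4
```

```text
time: 2.3
eef_pos: [0.4784, -0.1355, 0.0718]
eef_rot: [0.991, 0.133, 0.001, 0.001]
ft_force: [0.4, -0.5, 0.5]
width: 0.0357
shift [-4.5 -3.1 38.7] turn [ 0.002 -0.002 -0.003] rows~ 0.8 t 2.3 curyaw 15.3 F [ 0.4 -0.5  0.5] w 35.7
```

```bash
python3 -m jog '-5 -3 15 0 0 0; -5 -3 39 0 0 0; -5 -3 39 0 0 0; -5 -3 39 0 0 0';  python3 go.py 0.4734 -0.1338 0.033 15.4
```

```text
time: 2.7
eef_pos: [0.472, -0.1334, 0.0318]
eef_rot: [0.991, 0.133, 0.0, 0.0]
ft_force: [1.0, -0.5, 0.8]
width: 0.036
shift [ 1.2  0.7 -1.2] turn [ 0.    -0.    -0.002] rows~ 0.0 t 2.7 curyaw 15.3 F [ 1.  -0.5  0.8] w 36.0
```

```bash
python3 -m jog '0 0 0 0 0 0; 0 0 0 0 0 0; 0 0 0 0 0 0; 0 0 0 0 0 0;0 0 0 0 0 0' 0 60;  python3 go.py 0.4734 -0.1338 0.033 15.4
```

```text
time: 3.2
eef_pos: [0.4731, -0.1337, 0.0325]
eef_rot: [0.991, 0.133, 0.001, 0.001]
ft_force: [-0.1, 0.1, 5.7]
width: 0.0056
shift [ 0.3  0.2 -0.5] turn [ 0.002 -0.002 -0.002] rows~ 0.0 t 3.2 curyaw 15.3 F [-0.1  0.1  5.7] w 5.6
```

```bash
python3 -m jog '0 0 -20 0 0 0; 0 0 -60 0 0 0; 0 0 -100 0 0 0; 0 0 -100 0 0 0;0 0 -100 0 0 0';  python3 go.py 0.4734 -0.1338 0.033 15.4; python3 -c "
from h import *
snap('wrist','w2')"
```

```text
time: 3.7
eef_pos: [0.472, -0.1334, 0.1318]
eef_rot: [0.991, 0.133, 0.001, 0.0]
ft_force: [0.3, -0.2, -1.6]
width: 0.0057
shift [ 1.1  0.7 98.8] turn [ 0.001 -0.001 -0.002] rows~ 2.0 t 3.7 curyaw 15.3 F [ 0.3 -0.2 -1.6] w 5.7
```

View pics/w2.png

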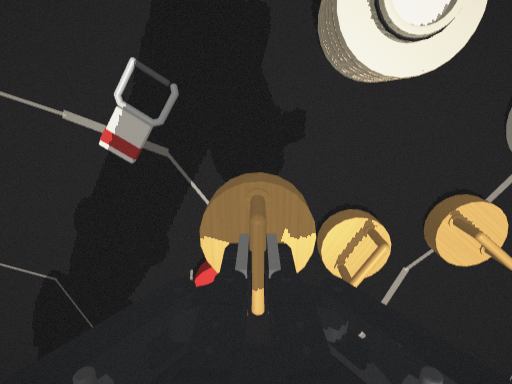

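```bash
python3 go.py 0.54 -0.19 0.23 0
```

```text
shift [ 51.6  73.  -99.7] turn [-0.001  0.002  0.267] rows~ 2.7 t 3.75 curyaw 15.3 F [-0.1  0.1 -1.4] w 5.5
```

```bash
python3 -m jog '15 20 -25 0 0 0.08; 30 45 -60 0 0 0.16; 52 73 -98 0 0 0.266; 52 73 -98 0 0 0.266;52 73 -98 0 0 0.266'; python3 -m jog '0 0 0 0 0 0;0 0 0 0 0 0';  python3 go.py 0.54 -0.19 0.23 0; python3 -c "
from h import *
snap('wrist','w3')"
```

```text
time: 4.25
eef_pos: [0.541, -0.1902, 0.2277]
eef_rot: [1.0, 0.0, -0.001, -0.001]
ft_force: [-0.3, -0.4, -2.0]
width: 0.0054
time: 4.45
eef_pos: [0.5393, -0.1887, 0.2268]
eef_rot: [1.0, 0.001, -0.003, -0.001]
ft_force: [-0.4, -0.2, -1.5]
width: 0.0057
shift [ 0.7  1.3 -3.2] turn [-0.002  0.005  0.002] rows~ 0.1 t 4.45 curyaw 0.1 F [-0.4 -0.2 -1.5] w 5.7
```

View pics/w3.png

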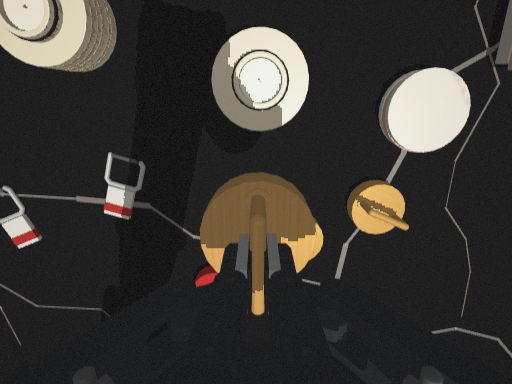

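```bash
cat > jar.py <<'E'
import sys
from h import *
from scipy.optimize import least_squares
def jar(fn,u,v,r=55):
    rgb,P,T=cloud(fn)
    sub=P[max(0,v-r):v+r,max(0,u-r):u+r].reshape(-1,3); sub=sub[~np.isnan(sub[:,0])]
    top=sub[(sub[:,2]>0.071)&(sub[:,2]<0.087)]
    print('top n',len(top),'z',np.percentile(top[:,2],[5,50,95]).round(4),'bbox',((top.max(0)+top.min(0))/2).round(4),(top.max(0)-top.min(0)).round(4))
    sh=sub[(sub[:,2]>0.055)&(sub[:,2]<0.068)]
    print('sh n',len(sh),'z',np.percentile(sh[:,2],[5,50,95]).round(4),'bbox',((sh.max(0)+sh.min(0))/2).round(4),(sh.max(0)-sh.min(0)).round(4))
    from numpy import arctan2
    c=(sh.max(0)+sh.min(0))[:2]/2
    for _ in range(5):  # fit outer circle from hull
        h=cv2.convexHull((sh[:,:2]*1e4).astype(np.float32))[:,0]/1e4
        f=least_squares(lambda q:np.hypot(h[:,0]-q[0],h[:,1]-q[1])-q[2],[*c,0.048],loss='soft_l1',f_scale=0.001).x
    print('circle',f.round(4))
jar(sys.argv[1],int(sys.argv[2]),int(sys.argv[3]),*(int(a) for a in sys.argv[4:]))
E
python3 jar.py w3 260,78 2>/dev/null || python3 jar.py w3 260 78; python3 jar.py top0 328 156 24;python3 jar.py top0 256 135 24
```

```text
top n 1326 z [0.0712 0.0768 0.0784] bbox [ 0.6306 -0.1911  0.0753] [0.054  0.0531 0.0085]
sh n 5214 z [0.0602 0.0615 0.0627] bbox [ 0.6309 -0.1909  0.0634] [0.0954 0.0957 0.0092]
circle [ 0.6308 -0.1909  0.0477]
top n 192 z [0.0714 0.0756 0.0807] bbox [ 0.6293 -0.1896  0.0771] [0.0517 0.0512 0.0121]
sh n 627 z [0.0578 0.0621 0.0664] bbox [ 0.6306 -0.1899  0.0615] [0.0955 0.095  0.0128]
circle [ 0.6303 -0.1897  0.0476]
top n 177 z [0.0715 0.0757 0.0806] bbox [0.6917 0.0175 0.0775] [0.0519 0.0537 0.013 ]
sh n 611 z [0.0581 0.0623 0.0665] bbox [0.691  0.0176 0.0616] [0.0955 0.0943 0.0128]
circle [0.6909 0.0179 0.0476]
```

```bash
cat > held.py <<'E'
import sys
from h import *
rgb,P,T=cloud(sys.argv[1]); z=np.load(f'/tmp/{sys.argv[1]}.npz')
Rm=R.from_quat(z['q']).as_matrix(); L=(P-z['p'])@Rm   # tool coords
m=(L[...,2]>-0.002)&(L[...,2]<0.05)&(abs(L[...,0])<0.06)&(abs(L[...,1])<0.06)
p=L[m]; 
cap=p[(p[:,2]>0.005)&(p[:,2]<0.02)]
A=np.c_[cap[:,:2],np.ones(len(cap))]; co,*_=np.linalg.lstsq(A,cap[:,2],rcond=None)
print('cap n',len(cap),'min',cap.min(0).round(4),'max',cap.max(0).round(4),'plane slopes',co.round(4))
h=cv2.convexHull((cap[:,:2]*1e4).astype(np.float32))[:,0]/1e4
from scipy.optimize import least_squares
h=h[h[:,0]>-0.005]
f=least_squares(lambda q:np.hypot(h[:,0]-q[0],h[:,1]-q[1])-0.034,[0,0],loss='soft_l1',f_scale=0.001).x
print('circle (tool xy)',f.round(4))
E
python3 held.py w3; python3 held.py w2
```

```text
cap n 6204 min [-0.0229 -0.0328  0.005 ] max [0.0343 0.0346 0.02  ] plane slopes [ 0.0225 -0.0008  0.0111]
circle (tool xy) [0.0002 0.0007]
cap n 6202 min [-0.0233 -0.0331  0.0051] max [0.0343 0.0341 0.02  ] plane slopes [0.0232 0.002  0.011 ]
circle (tool xy) [0.0002 0.0004]
```

```bash
python3 go.py 0.6306 -0.1908 0.14 0
```

```text
shift [91.4  2.2 86.9] turn [-0.001  0.004  0.002] rows~ 2.5 t 4.5 curyaw 0.1 F [-0.4  0.2 -2.4] w 5.8
```

```bash
python3 -m jog '40 1 0 0 0 0; 80 2 20 0 0 0; 91 2 60 0 0 0; 91 2 87 0 0 0;91 2 87 0 0 0'; python3 -m jog '0 0 0 0 0 0;0 0 0 0 0 0'; python3 go.py 0.6306 -0.1908 0.105 0; python3 -c "
from h import *
snap('wrist','w4')"; python3 held.py w4
```

```text
time: 5.0
eef_pos: [0.6277, -0.1905, 0.1355]
eef_rot: [1.0, 0.001, -0.007, -0.002]
ft_force: [-0.6, 0.3, -2.5]
width: 0.0059
time: 5.2
eef_pos: [0.6333, -0.1922, 0.1448]
eef_rot: [1.0, 0.0, 0.002, 0.001]
ft_force: [-0.6, -0.7, -1.4]
width: 0.0059
shift [-2.9 -1.5 39.8] turn [ 0.001 -0.004  0.001] rows~ 0.8 t 5.2 curyaw 0.0 F [-0.6 -0.7 -1.4] w 5.9
cap n 6200 min [-0.0232 -0.0329  0.005 ] max [0.0343 0.0344 0.02  ] plane slopes [ 0.023  -0.0011  0.0111]
circle (tool xy) [0.0001 0.0007]
```

View pics/w4.png

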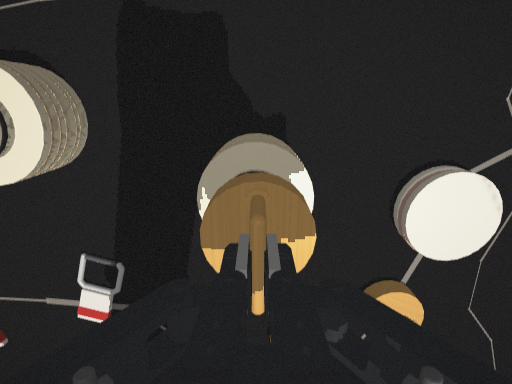

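```bash
python3 -m jog '-3 -1 15 0 0 0;-3 -1 20 0 0 0;-3 -1 20 0 0 0;-3 -1 20 0 0 0'; python3 go.py 0.6306 -0.1908 0.105 0;  python3 -m jog '0 0 0 0 0 0'; python3 go.py 0.6306 -0.1908 0.105 0
```

```text
time: 5.65
eef_pos: [0.6298, -0.1912, 0.1233]
eef_rot: [1.0, 0.0, 0.001, 0.0]
ft_force: [0.1, 0.0, -1.5]
width: 0.0057
shift [ 0.8 -0.4 18.3] turn [ 0.    -0.002  0.001] rows~ 0.4 t 5.65 curyaw 0.0 F [ 0.1  0.  -1.5] w 5.7
time: 5.75
eef_pos: [0.6299, -0.1911, 0.1233]
eef_rot: [1.0, 0.0, 0.001, 0.0]
ft_force: [0.0, 0.4, -1.9]
width: 0.0055
shift [ 0.6 -0.3 18.3] turn [ 0.001 -0.002  0.001] rows~ 0.4 t 5.75 curyaw 0.0 F [ 0.   0.4 -1.9] w 5.5
```

```bash
python3 -m jog '1 0 7 0 0 0;1 0 14 0 0 0;1 0 18 0 0 0;1 0 21 0 0 0;1 0 21 0 0 0'; python3 -m jog '0 0 1 0 0 0;0 0 2 0 0 0;0 0 2 0 0 0'
```

```text
time: 6.25
eef_pos: [0.6304, -0.1905, 0.1007]
eef_rot: [1.0, 0.001, -0.0, -0.0]
ft_force: [0.9, 0.5, -3.7]
width: 0.0057
time: 6.55
eef_pos: [0.6307, -0.1908, 0.0999]
eef_rot: [1.0, 0.001, 0.001, 0.0]
ft_force: [0.6, 1.2, 1.1]
width: 0.0061
```

```bash
python3 -m jog '0 0 1 0 0 0;0 0 2 0 0 0;0 0 3 0 0 0;0 0 3 0 0 0' - 90; python3 -m jog '0 0 1 0 0 0;0 0 2 0 0 0;0 0 2 0 0 0'; python3 -m jog '0 0 1 0 0 0;0 0 2 0 0 0;0 0 2 0 0 0'
```

```text
time: 6.95
eef_pos: [0.6307, -0.1909, 0.0968]
eef_rot: [1.0, 0.0, 0.001, 0.0]
ft_force: [1.2, 0.9, 3.5]
width: 0.005
time: 7.25
eef_pos: [0.6308, -0.1909, 0.0949]
eef_rot: [1.0, 0.0, 0.001, 0.0]
ft_force: [0.0, 1.2, 5.7]
width: 0.005
time: 7.55
eef_pos: [0.6312, -0.1909, 0.0948]
eef_rot: [1.0, 0.0, 0.001, 0.0]
ft_force: [-0.6, 1.6, 11.1]
width: 0.005
```

```bash
python3 -m jog '0 0 1 0 0 0;0 0 2 0 0 0;0 0 2 0 0 0'; python3 -m jog '0 0 -2 0 0 0;0 0 -4 0 0 0;0 0 -4 0 0 0'
```

```text
time: 7.85
eef_pos: [0.6312, -0.1908, 0.0946]
eef_rot: [1.0, 0.001, 0.002, 0.001]
ft_force: [-4.6, 3.0, 17.9]
width: 0.0049
time: 8.15
eef_pos: [0.6308, -0.1907, 0.0948]
eef_rot: [1.0, 0.001, 0.001, -0.0]
ft_force: [0.4, 1.6, 5.6]
width: 0.0048
```

```bash
python3 -m jog '0 0 -2 0 0 0;0 0 -2 0 0 0;0 0 -2 0 0 0' 36 60; python3 -m jog '0 0 -20 0 0 0;0 0 -60 0 0 0;0 0 -100 0 0 0;-40 0 -130 0 0 0; -80 0 -130 0 0 0'; python3 -m jog '0 0 0 0 0 0;0 0 0 0 0 0;0 0 0 0 0 0';python3 -c "
from h import *
snap('wrist','w5')"
```

```text
time: 8.45
eef_pos: [0.6292, -0.1916, 0.0951]
eef_rot: [1.0, 0.0, -0.001, 0.0]
ft_force: [0.1, -0.5, -0.6]
width: 0.0363
time: 8.95
eef_pos: [0.5529, -0.1914, 0.2307]
eef_rot: [1.0, 0.001, 0.005, 0.001]
ft_force: [-0.3, -0.0, 0.9]
width: 0.0358
time: 9.25
eef_pos: [0.551, -0.1911, 0.226]
eef_rot: [1.0, 0.0, 0.0, -0.0]
ft_force: [0.7, -0.4, 1.0]
width: 0.036
```

View pics/w5.png

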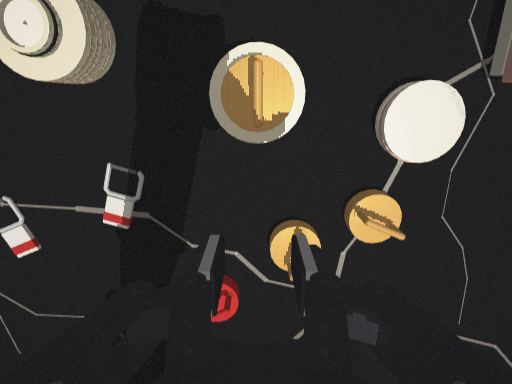

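```bash
python3 -c "
from loops import loops
loops('w5',[(258,92)],0.108,0.125,50)
loops('w5',[(295,247),(375,216)])"; python3 jar.py w5 258 92
```

```text
(258, 92) 668 mid [ 0.6308 -0.1916] len 0.0534 yaw 180.0 ztop 0.1181 cap c [ 0.6309 -0.1912  0.0841] [0.067 0.067 0.006]
(295, 247) 21 mid [ 0.4189 -0.2324] len 0.0084 yaw 170.9 ztop 0.0556 cap c [ 0.4383 -0.2411  0.0208] [0.067 0.066 0.014]
(375, 216) 306 mid [ 0.4815 -0.3409] len 0.0534 yaw 66.9 ztop 0.0558 cap c [ 0.4807 -0.3412  0.021 ] [0.068 0.067 0.014]
top n 3757 z [0.0824 0.0837 0.085 ] bbox [ 0.6309 -0.1912  0.0839] [0.0674 0.0666 0.0055]
sh n 3219 z [0.0601 0.0614 0.0627] bbox [ 0.6312 -0.191   0.0614] [0.0954 0.0954 0.0053]
circle [ 0.6309 -0.191   0.0477]
```

```bash
python3 go.py 0.4378 -0.2406 0.10 -16.9
```

```text
shift [-113.6   49.6  125.9] turn [-0.    -0.     0.296] rows~ 3.5 t 9.3 curyaw 0.1 F [-0.1  0.1  0.3] w 35.9
```

```bash
python3 -m jog '-45 15 10 0 0 0.1;-90 35 30 0 0 0.2; -114 50 70 0 0 0.295; -114 50 115 0 0 0.295; -114 50 126 0 0 0.295'; python3 -m jog '0 0 0 0 0 0;0 0 0 0 0 0;0 0 0 0 0 0';python3 go.py 0.4376 -0.2406 0.033 -16.9
```

```text
time: 9.8
eef_pos: [0.4326, -0.2401, 0.0957]
eef_rot: [0.989, -0.147, -0.005, -0.002]
ft_force: [-0.4, 0.4, -0.5]
width: 0.0358
time: 10.1
eef_pos: [0.4393, -0.2413, 0.1026]
eef_rot: [0.989, -0.146, 0.002, 0.001]
ft_force: [0.2, -0.4, 0.3]
width: 0.0358
shift [-2.2 -0.2 69.5] turn [ 0.    -0.005  0.003] rows~ 1.4 t 10.1 curyaw -16.7 F [ 0.2 -0.4  0.3] w 35.8
```

```bash
python3 -m jog '-1 0 30 0 0 0;-1 0 55 0 0 0; -1 0 68 0 0 0; -1 0 68 0 0 0; -1 0 68 0 0 0'; python3 go.py 0.4376 -0.2406 0.033 -16.9; python3 -m jog '0 0 0 0 0 0;0 0 0 0 0 0;0 0 0 0 0 0;0 0 0 0 0 0' 0 60;python3 go.py 0.4376 -0.2406 0.033 -16.9
```

```text
time: 10.6
eef_pos: [0.4367, -0.2411, 0.0335]
eef_rot: [0.989, -0.146, 0.001, 0.0]
ft_force: [1.0, 0.2, -0.0]
width: 0.0356
shift [ 0.7 -0.8  0.5] turn [ 0.    -0.002  0.001] rows~ 0.0 t 10.6 curyaw -16.8 F [ 1.   0.2 -0. ] w 35.6
time: 11.0
eef_pos: [0.4366, -0.241, 0.0335]
eef_rot: [0.989, -0.146, 0.001, 0.0]
ft_force: [0.5, 0.8, 6.1]
width: 0.0058
shift [ 0.9 -0.7  0.5] turn [ 0.    -0.003  0.001] rows~ 0.0 t 11.0 curyaw -16.8 F [0.5 0.8 6.1] w 5.8
```

```bash
python3 -m jog '0 0 -10 0 0 0; 0 0 -50 0 0 0; 0 0 -100 0 0 0; 0 0 -150 0 0 0;0 0 -190 0 0 0'; python3 go.py 0.58 0.018 0.23 0
```

```text
time: 11.5
eef_pos: [0.4352, -0.2409, 0.2253]
eef_rot: [0.989, -0.147, 0.001, 0.0]
ft_force: [1.7, -1.4, -1.8]
width: 0.0057
shift [  63.5 -289.8   -4.8] turn [ 0.001 -0.002 -0.294] rows~ 5.9 t 11.5 curyaw -16.9 F [ 1.7 -1.4 -1.8] w 5.7
```

```bash
python3 -m jog '10 -45 0 0 0 -0.05; 22 -92 0 0 0 -0.1; 34 -140 -3 0 0 -0.16; 45 -188 -5 0 0 -0.22; 55 -235 -5 0 0 -0.293'; python3 -m jog '0 0 0 0 0 0;0 0 0 0 0 0'; python3 go.py 0.58 0.018 0.23 0
```

```text
time: 12.0
eef_pos: [0.5563, -0.0305, 0.2275]
eef_rot: [1.0, 0.001, -0.0, 0.0]
ft_force: [1.1, -0.4, -1.4]
width: 0.006
time: 12.2
eef_pos: [0.5556, -0.0302, 0.2267]
eef_rot: [1.0, 0.001, -0.001, -0.0]
ft_force: [-1.1, -2.1, -2.7]
width: 0.006
shift [ 24.6 -48.2  -3.4] turn [-0.     0.002  0.003] rows~ 1.1 t 12.2 curyaw 0.1 F [-1.1 -2.1 -2.7] w 6.0
```

```bash
python3 -m jog '12 -24 0 0 0 0; 24 -48 -3 0 0 0; 24 -48 -3 0 0 0; 24 -48 -3 0 0 0; 24 -48 -3 0 0 0'; python3 -m jog '0 0 0 0 0 0;0 0 0 0 0 0;0 0 0 0 0 0'; python3 go.py 0.691 0.0177 0.125 0;python3 -c "
from h import *
snap('wrist','w6')"; python3 held.py w6
```

```text
time: 12.7
eef_pos: [0.5795, 0.0131, 0.2299]
eef_rot: [1.0, -0.002, -0.001, 0.001]
ft_force: [0.1, -0.6, -1.2]
width: 0.0056
time: 13.0
eef_pos: [0.58, 0.0154, 0.2303]
eef_rot: [1.0, -0.001, -0.0, 0.0]
ft_force: [-0.2, -0.6, -1.8]
width: 0.0061
shift [111.1  -2.6 105.3] turn [ 0.     0.    -0.002] rows~ 3.1 t 13.0 curyaw -0.1 F [-0.2 -0.6 -1.8] w 6.1
cap n 6166 min [-0.0228 -0.0338  0.005 ] max [0.0344 0.0334 0.02  ] plane slopes [0.0186 0.0229 0.012 ]
circle (tool xy) [ 0.0003 -0.0002]
```

View pics/w6.png

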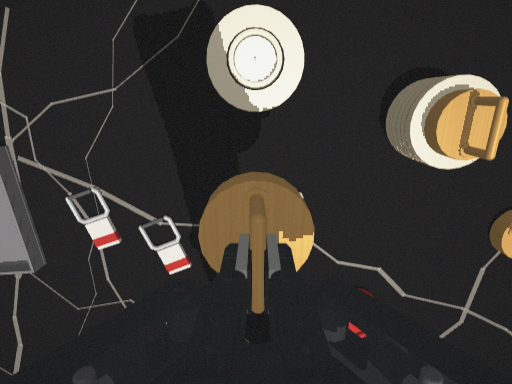

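```bash
python3 jar.py w6 255 58
```

```text
top n 1348 z [0.0712 0.0768 0.0784] bbox [0.6912 0.0169 0.0755] [0.0534 0.0529 0.0089]
sh n 5368 z [0.0601 0.0614 0.0627] bbox [0.6917 0.0171 0.0633] [0.0946 0.0953 0.0094]
circle [0.6914 0.0169 0.0477]
```

```bash
python3 -m jog '40 -1 0 0 0 0; 80 -1 20 0 0 0; 111 -1 60 0 0 0; 111 -1 95 0 0 0;111 -1 105 0 0 0'; python3 -m jog '0 0 0 0 0 0;0 0 0 0 0 0;0 0 0 0 0 0'; python3 go.py 0.6912 0.0172 0.101 0
```

```text
time: 13.55
eef_pos: [0.6879, 0.0163, 0.1187]
eef_rot: [1.0, -0.001, -0.006, 0.0]
ft_force: [-0.8, 0.2, -1.9]
width: 0.0054
time: 13.85
eef_pos: [0.6928, 0.0173, 0.129]
eef_rot: [1.0, -0.001, 0.003, -0.0]
ft_force: [0.1, -0.3, -1.7]
width: 0.0062
shift [-1.7  0.1 28. ] turn [-0.    -0.006 -0.001] rows~ 0.6 t 13.85 curyaw -0.1 F [ 0.1 -0.3 -1.7] w 6.2
```

```bash
python3 -m jog '0 0 4 0 0 0;0 0 9 0 0 0;0 0 14 0 0 0;0 0 18 0 0 0;0 0 18 0 0 0'; python3 go.py 0.6912 0.0172 0.101 0
```

```text
time: 14.35
eef_pos: [0.6907, 0.0167, 0.1061]
eef_rot: [1.0, -0.001, -0.001, 0.0]
ft_force: [1.5, 0.1, -1.9]
width: 0.0057
shift [ 0.5 -0.5  5.1] turn [ 0.     0.001 -0.001] rows~ 0.1 t 14.35 curyaw -0.1 F [ 1.5  0.1 -1.9] w 5.7
```

```bash
python3 -m jog '0 0 2 0 0 0;0 0 4 0 0 0;0 0 6 0 0 0;0 0 6 0 0 0' - 90;  python3 -m jog '0 0 1 0 0 0;0 0 2 0 0 0;0 0 3 0 0 0;0 0 3 0 0 0'; python3 -m jog '0 0 1 0 0 0;0 0 2 0 0 0;0 0 2 0 0 0'
```

```text
time: 14.75
eef_pos: [0.6914, 0.0167, 0.1014]
eef_rot: [1.0, -0.001, 0.0, 0.0]
ft_force: [-0.8, -0.8, -0.6]
width: 0.005
time: 15.15
eef_pos: [0.6915, 0.0168, 0.0987]
eef_rot: [1.0, -0.001, 0.0, 0.0]
ft_force: [-1.1, -1.0, 2.9]
width: 0.0048
time: 15.45
eef_pos: [0.6915, 0.017, 0.0966]
eef_rot: [1.0, -0.001, 0.0, 0.0]
ft_force: [-0.3, -0.3, 4.4]
width: 0.0049
```

```bash
python3 -m jog '0 0 1 0 0 0;0 0 2 0 0 0;0 0 2 0 0 0'; python3 -m jog '0 0 1 0 0 0;0 0 2 0 0 0;0 0 2 0 0 0'; python3 -m jog '0 0 1 0 0 0;0 0 2 0 0 0;0 0 2 0 0 0'
```

```text
time: 15.75
eef_pos: [0.6915, 0.0173, 0.0957]
eef_rot: [1.0, -0.001, 0.001, -0.0]
ft_force: [-1.7, -0.6, 8.3]
width: 0.0049
time: 16.05
eef_pos: [0.6916, 0.0177, 0.0955]
eef_rot: [1.0, -0.0, 0.001, -0.0]
ft_force: [-5.0, -1.6, 13.5]
width: 0.0047
time: 16.35
eef_pos: [0.6917, 0.0177, 0.0954]
eef_rot: [1.0, -0.001, 0.001, -0.0]
ft_force: [-7.6, -1.8, 20.3]
width: 0.0046
```

```bash
python3 -m jog '0 0 -3 0 0 0;0 0 -6 0 0 0;0 0 -6 0 0 0'; python3 -m jog '0 0 0 0 0 0;0 0 0 0 0 0;0 0 0 0 0 0' 36 60; python3 -m jog '0 0 -20 0 0 0;0 0 -60 0 0 0;0 0 -90 0 0 0;-40 0 -120 0 0 0; -80 0 -130 0 0 0'; python3 -m jog '0 0 0 0 0 0;0 0 0 0 0 0;0 0 0 0 0 0';python3 -c "
from h import *
snap('wrist','w7')"
```

```text
time: 16.65
eef_pos: [0.6911, 0.0175, 0.0957]
eef_rot: [1.0, -0.0, -0.0, -0.0]
ft_force: [0.3, -0.6, 2.0]
width: 0.0051
time: 16.95
eef_pos: [0.6907, 0.0172, 0.0955]
eef_rot: [1.0, -0.0, -0.001, -0.0]
ft_force: [0.7, -0.3, 0.3]
width: 0.0361
time: 17.45
eef_pos: [0.6125, 0.0179, 0.2289]
eef_rot: [1.0, -0.001, 0.003, -0.001]
ft_force: [-0.3, 0.2, 1.1]
width: 0.0361
time: 17.75
eef_pos: [0.6119, 0.0167, 0.226]
eef_rot: [1.0, -0.001, 0.0, 0.0]
ft_force: [0.0, -0.4, -0.3]
width: 0.036
```

View pics/w7.png

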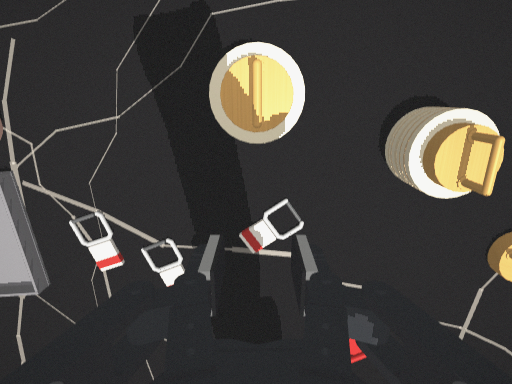

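The tag at (270,225) has been knocked to a new yaw, which is the announced disturbance. I'll check that lid 2 is home and measure the tags.

```bash
cat > tags.py <<'E'
import sys
from h import *
def tag(fn,u,v,r=45):
    rgb,P,T=cloud(fn); hsv=cv2.cvtColor(rgb,cv2.COLOR_RGB2HSV)
    Z=P[...,2]; ok=~np.isnan(Z)
    # project mask to the plate plane z=0.008 / hook plane z=.007 using rays
    bright=((rgb.min(-1)>55)|((hsv[...,1]>120)&((hsv[...,0]<10)|(hsv[...,0]>170))&(rgb[...,0]>90)))&ok&(Z>0.0)&(Z<0.02)
    win=np.zeros_like(bright); win[max(0,v-r):v+r,max(0,u-r):u+r]=1
    m=(bright&win&((Z>0.003))).astype(np.uint8)
    n,lab,st,ce=cv2.connectedComponentsWithStats(m,connectivity=8)
    k=min((i for i in range(1,n) if st[i,4]>150),key=lambda i:np.hypot(*(ce[i]-[u,v])))
    m=lab==k
    p=P[m]; red=m&(hsv[...,1]>120)&((hsv[...,0]<10)|(hsv[...,0]>170))
    e=cv2.morphologyEx(m.astype(np.uint8),cv2.MORPH_OPEN,np.ones((7,7),np.uint8))>0
    q=P[e][:,:2]
    h=(q*1e4).astype(np.float32); rect=cv2.minAreaRect(h)
    allr=cv2.minAreaRect((p[:,:2]*1e4).astype(np.float32))
    pc=np.array(rect[0])/1e4; ac=np.array(allr[0])/1e4
    rc=P[red][:,:2].mean(0)
    box=cv2.boxPoints(allr)/1e4; ed=box[1]-box[0],box[2]-box[1]
    L=max(ed,key=np.linalg.norm); L=L/np.linalg.norm(L); 
    if L@(pc-rc)<0: L=-L
    yaw=np.degrees(np.arctan2(L[1],L[0]))
    print((u,v),'plate c',pc.round(4),'size',np.array(rect[1]).round(0)/10,'all c',ac.round(4),np.round(np.array(allr[1])/10,1),'yaw',yaw.round(1),'grip from all',(ac-L*0.0215).round(4),'z',np.median(P[e][:,2]).round(4),'plate-yaw',rect[2])
if __name__=='__main__':
    for a in sys.argv[2:]: tag(sys.argv[1],*map(int,a.split(',')))
E
python3 tags.py w7 270,225 98,240 163,260; python3 -c "
from loops import loops
loops('w7',[(258,92)],0.108,0.125,50)
loops('w7',[(465,155)],0.108,0.125,50)"; python3 jar.py w7 258 92
python3 -c "
import cv2;a=cv2.imread('pics/w7.png')[190:300,60:320];cv2.imwrite('pics/w7c.png',cv2.resize(a,None,fx=3,fy=3,interpolation=cv2.INTER_CUBIC))"
```

```text
(270, 225) plate c [0.5107 0.0141] size [34.5 45.4] all c [ 0.5213 -0.0009] [47.7 82.2] yaw -54.9 grip from all [0.5089 0.0167] z 0.0076 plate-yaw 34.7315559387207
(98, 240) plate c [0.4836 0.2286] size [45.2 35.1] all c [0.5013 0.2338] [82.6 47.6] yaw 20.8 grip from all [0.4812 0.2261] z 0.0077 plate-yaw 17.549259185791016
(163, 260) plate c [0.452  0.1371] size [28.8 34.8] all c [0.4684 0.1443] [66.7 47.8] yaw 22.9 grip from all [0.4486 0.1359] z 0.0075 plate-yaw 21.00665283203125
(258, 92) 667 mid [0.6913 0.0168] len 0.0528 yaw 179.9 ztop 0.1181 cap c [0.6915 0.017  0.0837] [0.067 0.067 0.007]
(465, 155) 732 mid [ 0.6307 -0.1893] len 0.0538 yaw 180.0 ztop 0.1179 cap c [ 0.6309 -0.1908  0.083 ] [0.068 0.069 0.014]
top n 3755 z [0.0824 0.0837 0.085 ] bbox [0.6915 0.017  0.0835] [0.0666 0.0672 0.0064]
sh n 3218 z [0.0602 0.0615 0.0627] bbox [0.6915 0.0169 0.0611] [0.0945 0.0947 0.006 ]
circle [0.6915 0.0169 0.0476]tags.py:19: RuntimeWarning: Mean of empty slice.
  rc=P[red][:,:2].mean(0)
  ret = um.true_divide(
```

View pics/w7c.png

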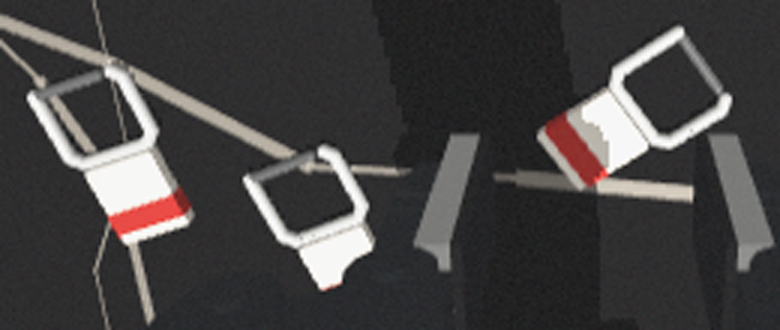

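```bash
python3 go.py 0.5089 0.0167 0.12 -54.9
```

```text
shift [-103.1    0.3  105.7] turn [-0.     0.     0.956] rows~ 6.4 t 17.8 curyaw -0.1 F [-0.3 -0.3  0.8] w 36.4
```

```bash
python3 -m jog '-25 0 10 0 0 0.13;-50 0 30 0 0 0.26; -75 0 50 0 0 0.39; -95 0 70 0 0 0.52; -103 0 80 0 0 0.65' 50; python3 -m jog '0 0 5 0 0 0.12;0 0 15 0 0 0.24;0 0 20 0 0 0.306;0 0 20 0 0 0.306;0 0 20 0 0 0.306';python3 -m jog '0 0 0 0 0 0;0 0 0 0 0 0'; python3 go.py 0.5089 0.0167 0.12 -54.9;python3 -c "
from h import *
snap('wrist','w8')"
```

```text
time: 18.3
eef_pos: [0.5058, 0.0171, 0.1439]
eef_rot: [0.947, -0.322, -0.002, 0.001]
ft_force: [0.4, -0.2, -0.2]
width: 0.0503
time: 18.8
eef_pos: [0.5088, 0.0174, 0.126]
eef_rot: [0.888, -0.46, -0.0, -0.0]
ft_force: [0.5, -0.6, 0.2]
width: 0.0501
time: 19.0
eef_pos: [0.5087, 0.0173, 0.1266]
eef_rot: [0.888, -0.46, 0.0, -0.0]
ft_force: [0.2, -0.3, -0.2]
width: 0.05
shift [0.6 0.2 6.6] turn [-0.001 -0.     0.002] rows~ 0.1 t 19.0 curyaw -54.8 F [ 0.2 -0.3 -0.2] w 50.0
```

View pics/w8.png

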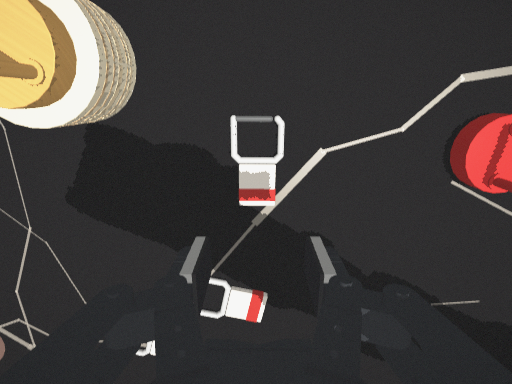

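```bash
python3 tags.py w8 257,165
```

```text
(257, 165) plate c [5.199e-01 4.000e-04] size [47.8 77.6] all c [0.5196 0.    ] [47.8 77.9] yaw -54.8 grip from all [0.5072 0.0176] z 0.0074 plate-yaw 34.39134216308594
```

```bash
python3 go.py 0.5088 0.0161 0.001 -54.9
```

```text
shift [  1.    0.5 125.6] turn [-0.001 -0.     0.001] rows~ 2.5 t 19.05 curyaw -54.8 F [ 0.2 -0.3  0.4] w 49.9
```

```bash
python3 -m jog '1 0 40 0 0 0;1 0 80 0 0 0; 1 0 105 0 0 0; 1 0 115 0 0 0; 1 0 115 0 0 0'; python3 -m jog '0 0 0 0 0 0;0 0 0 0 0 0';python3 go.py 0.5088 0.0161 0.001 -54.9
```

```text
time: 19.55
eef_pos: [0.5078, 0.0163, 0.0103]
eef_rot: [0.888, -0.46, -0.001, 0.001]
ft_force: [0.1, 0.2, 1.4]
width: 0.05
time: 19.75
eef_pos: [0.5105, 0.0165, 0.013]
eef_rot: [0.888, -0.46, 0.002, -0.001]
ft_force: [-0.9, 0.1, 0.3]
width: 0.0501
shift [-0.7  1.7 12. ] turn [-0.003 -0.002  0.001] rows~ 0.2 t 19.75 curyaw -54.8 F [-0.9  0.1  0.3] w 50.1
```

```bash
python3 -m jog '0 1 4 0 0 0;0 1 8 0 0 0; 0 1 10 0 0 0;0 1 10 0 0 0'; python3 -m jog '0 0 0 0 0 0;0 0 0 0 0 0;0 0 0 0 0 0;0 0 0 0 0 0' 0 60;python3 go.py 0.5088 0.0161 0.001 -54.9
```

```text
time: 20.15
eef_pos: [0.5075, 0.0158, 0.0009]
eef_rot: [0.888, -0.461, -0.0, 0.0]
ft_force: [-0.1, 0.4, -0.0]
width: 0.0504
time: 20.55
eef_pos: [0.5083, 0.016, 0.0017]
eef_rot: [0.888, -0.46, 0.0, -0.0]
ft_force: [-0.4, 0.5, 3.3]
width: 0.0315
shift [ 0.2 -0.5  0.7] turn [-0.001 -0.     0.001] rows~ 0.0 t 20.55 curyaw -54.8 F [-0.4  0.5  3.3] w 31.5
```

```bash
python3 -m jog '0 0 -10 0 0 0;0 0 -50 0 0 0;0 0 -100 0 0 0;0 0 -130 0 0 0;0 0 -130 0 0 0'; python3 go.py 0.56 0.0265 0.14 0
```

```text
time: 21.05
eef_pos: [0.512, 0.0162, 0.1368]
eef_rot: [0.888, -0.461, 0.005, -0.003]
ft_force: [0.4, -0.1, -1.2]
width: 0.0319
shift [ 19.2 -45.2  -2.6] turn [-0.006 -0.011 -0.957] rows~ 6.4 t 21.05 curyaw -54.8 F [ 0.4 -0.1 -1.2] w 31.9
```

```bash
python3 -m jog '0 -10 -3 0 0 -0.14;0 -20 -3 0 0 -0.28;5 -30 -3 0 0 -0.42;10 -40 -3 0 0 -0.56;17 -45 -3 0 0 -0.7'; python3 -m jog '0 0 0 0 0 -0.13;0 0 0 0 0 -0.256;0 0 0 0 0 -0.256;0 0 0 0 0 -0.256;0 0 0 0 0 -0.256'; python3 go.py 0.56 0.0265 0.14 0;python3 -c "
from h import *
snap('wrist','w9')"
```

```text
time: 21.55
eef_pos: [0.5541, 0.0286, 0.1332]
eef_rot: [0.992, -0.125, -0.001, -0.0]
ft_force: [-0.6, -0.3, -0.2]
width: 0.032
time: 22.05
eef_pos: [0.5541, 0.0277, 0.1339]
eef_rot: [1.0, -0.001, -0.0, 0.0]
ft_force: [-0.2, 0.6, -0.3]
width: 0.0315
shift [ 5.9  1.2 -6.1] turn [ 0.     0.001 -0.003] rows~ 0.2 t 22.05 curyaw -0.2 F [-0.2  0.6 -0.3] w 31.5
```

View pics/w9.png

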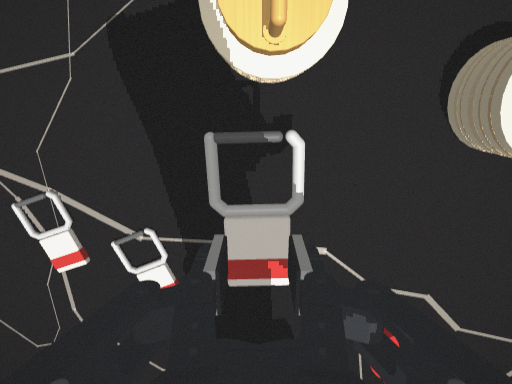

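```bash
cat > hook.py <<'E'
import sys
from h import *
rgb,P,T=cloud(sys.argv[1]); z=np.load(f'/tmp/{sys.argv[1]}.npz')
Rm=R.from_quat(z['q']).as_matrix(); L=(P-z['p'])@Rm
m=(L[...,2]>-0.012)&(L[...,2]<0.012)&(L[...,0]>0.017)&(L[...,0]<0.085)&(abs(L[...,1])<0.04)
p=L[m]; print('hook n',len(p),'min',p.min(0).round(4),'max',p.max(0).round(4),'y mid',((p[:,1].max()+p[:,1].min())/2).round(4))
A=np.c_[p[:,:2],np.ones(len(p))]; co,*_=np.linalg.lstsq(A,p[:,2],rcond=None); print('plane',co.round(4),'z at hook end', (co@[0.06,0,1]).round(4))
for s in(-1,1):
  q=p[(abs(p[:,0]-0.042)<0.012)&(p[:,1]*s>0.012)]
  if len(q): 
    k=np.polyfit(q[:,0],q[:,1],1); print('side',s,'y mean',q[:,1].mean().round(4),'yaw slope',k[0].round(4))
E
python3 hook.py w9
```

```text
hook n 3982 min [ 0.017  -0.0249 -0.0078] max [0.0627 0.0237 0.0008] y mid -0.0006
plane [ 0.0173  0.0005 -0.0047] z at hook end -0.0037
side -1 y mean -0.0212 yaw slope -0.0246
side 1 y mean 0.0201 yaw slope -0.0265
```

```bash
python3 go.py 0.572 0.0253 0.096 0
```

```text
shift [17.8  2.4 38. ] turn [ 0.     0.001 -0.002] rows~ 0.8 t 22.1 curyaw -0.1 F [ 0.4  0.  -0.6] w 31.6
```

```bash
python3 -m jog '8 2 15 0 0 0;18 2 30 0 0 0;18 2 38 0 0 0;18 2 38 0 0 0' - 80;python3 -m jog '0 0 0 0 0 0;0 0 0 0 0 0;0 0 0 0 0 0'; python3 go.py 0.572 0.0253 0.096 0;python3 -c "
from h import *
snap('wrist','w10')"; python3 hook.py w10
cat > leg.py <<'E'
import sys
from h import *
# legs/loop in tool coords; args fn
rgb,P,T=cloud(sys.argv[1]); z=np.load(f'/tmp/{sys.argv[1]}.npz')
Rm=R.from_quat(z['q']).as_matrix(); L=(P-z['p'])@Rm
hsv=cv2.cvtColor(rgb,cv2.COLOR_RGB2HSV)
m=(hsv[...,1]>90)&(hsv[...,0]>10)&(hsv[...,0]<32)&(P[...,2]>0.088)&(P[...,2]<0.125)&(abs(L[...,1])<0.06)&(L[...,0]<0.2)
p=L[m]; print('loop n',len(p),'x',p[:,0].min().round(4),p[:,0].max().round(4),'y',p[:,1].min().round(4),p[:,1].max().round(4))
w=P[m]
top=p[w[:,2]>0.110]
if len(top): print('top bar: near end x',np.percentile(top[:,0],1).round(4),'y at near end',np.median(top[top[:,0]<top[:,0].min()+0.012][:,1]).round(4),'y med',np.median(top[:,1]).round(4),'z world',np.percentile(w[:,2],98).round(4))
E
python3 leg.py w10
```

```text
time: 22.5
eef_pos: [0.5709, 0.0255, 0.0939]
eef_rot: [1.0, -0.001, -0.002, 0.0]
ft_force: [-0.4, -0.7, -0.6]
width: 0.0308
time: 22.8
eef_pos: [0.5729, 0.0259, 0.0971]
eef_rot: [1.0, -0.001, 0.001, 0.0]
ft_force: [0.5, -0.9, -0.6]
width: 0.031
shift [-0.9  0.6  1.1] turn [ 0.    -0.001 -0.001] rows~ 0.0 t 22.8 curyaw -0.1 F [ 0.5 -0.9 -0.6] w 31.0
hook n 3982 min [ 0.017  -0.0248 -0.007 ] max [ 0.0629  0.0236 -0.0001] y mid -0.0006
plane [ 0.0169 -0.0002 -0.0046] z at hook end -0.0036
side -1 y mean -0.0212 yaw slope -0.0263
side 1 y mean 0.0201 yaw slope -0.0258
loop n 1312 x 0.0916 0.1115 y 0.005 0.0133
top bar: near end x 0.0919 y at near end 0.009 y med 0.0089 z world 0.1186
```

View pics/w10.png

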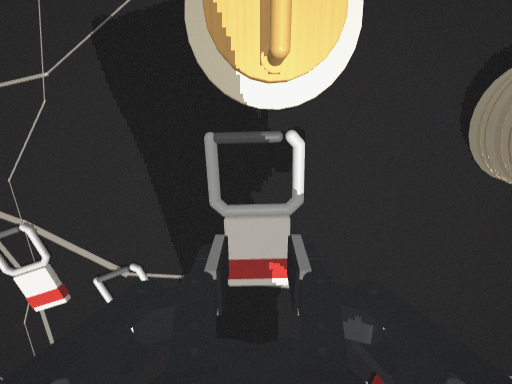

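```bash
python3 -m jog '8 0.5 0 0 0 0;16 0.5 0 0 0 0;24 0.5 0 0 0 0;24 0.5 0 0 0 0;24 0.5 0 0 0 0'; python3 -m jog '2 0 0 0 0 0;4 0 0 0 0 0;6 0 0 0 0 0;6 0 0 0 0 0'; python3 -m jog '2 0 0 0 0 0;4 0 0 0 0 0;4 0 0 0 0 0'
```

```text
time: 23.35
eef_pos: [0.5966, 0.0254, 0.096]
eef_rot: [1.0, -0.001, -0.0, -0.0]
ft_force: [-0.4, 0.5, -1.3]
width: 0.0313
time: 23.75
eef_pos: [0.6024, 0.0253, 0.0962]
eef_rot: [1.0, -0.001, -0.0, 0.0]
ft_force: [-1.0, 0.7, -0.1]
width: 0.0308
time: 24.05
eef_pos: [0.6062, 0.0254, 0.0961]
eef_rot: [1.0, -0.001, -0.001, -0.0]
ft_force: [-2.2, 0.2, 0.7]
width: 0.0305
```

```bash
python3 -m jog '1 0 0 0 0 0;2 0 0 0 0 0;3 0 0 0 0 0;4 0 0 0 0 0;4 0 0 0 0 0'; python3 -m jog '1 0 0 0 0 0;2 0 0 0 0 0;3 0 0 0 0 0;4 0 0 0 0 0;4 0 0 0 0 0';python3 -m jog '1 0 0 0 0 0;2 0 0 0 0 0;3 0 0 0 0 0;4 0 0 0 0 0;4 0 0 0 0 0'
```

```text
time: 24.55
eef_pos: [0.6104, 0.0252, 0.0962]
eef_rot: [1.0, -0.001, -0.0, 0.0]
ft_force: [-2.6, -0.2, 0.6]
width: 0.0309
time: 25.05
eef_pos: [0.6144, 0.0248, 0.0961]
eef_rot: [1.0, -0.001, -0.0, 0.0]
ft_force: [-3.6, -1.0, -0.2]
width: 0.0307
time: 25.55
eef_pos: [0.6186, 0.0256, 0.0962]
eef_rot: [1.0, -0.0, -0.0, -0.0]
ft_force: [-2.7, 0.1, -1.1]
width: 0.0308
```

```bash
python3 -m jog '1 0 0 0 0 0;2 0 0 0 0 0;3 0 0 0 0 0;4 0 0 0 0 0;4 0 0 0 0 0'; python3 -m jog '1 0 0 0 0 0;2 0 0 0 0 0;3 0 0 0 0 0;4 0 0 0 0 0;4 0 0 0 0 0';python3 -c "
from h import *
snap('wrist','w11')"; python3 leg.py w11
```

```text
time: 26.05
eef_pos: [0.6227, 0.0257, 0.0963]
eef_rot: [1.0, -0.0, 0.0, -0.0]
ft_force: [-3.0, 0.3, -1.3]
width: 0.0311
time: 26.55
eef_pos: [0.6273, 0.0265, 0.0966]
eef_rot: [1.0, -0.0, 0.001, -0.001]
ft_force: [-2.0, 2.6, -1.0]
width: 0.0309
loop n 2548 x 0.0382 0.0913 y -0.019 0.0233
top bar: near end x 0.0397 y at near end 0.0097 y med 0.0097 z world 0.1187
```

View pics/w11.png

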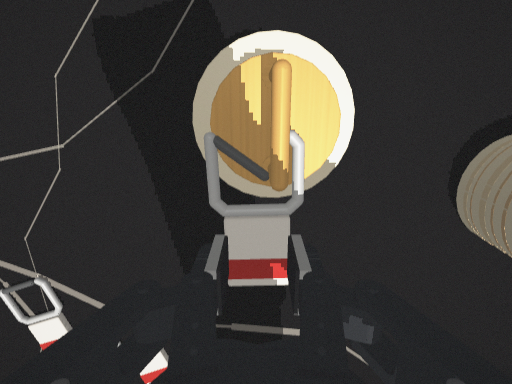

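```bash
python3 -m jog '1 0 0 0 0 0;2 0 0 0 0 0;3 0 0 0 0 0;4 0 0 0 0 0;4 0 0 0 0 0'; python3 -c "
from h import *
snap('wrist','w12')"; python3 leg.py w12
```

```text
time: 27.1
eef_pos: [0.6318, 0.0232, 0.0966]
eef_rot: [1.0, -0.001, 0.001, 0.001]
ft_force: [0.5, -0.5, -1.5]
width: 0.0307
loop n 2453 x 0.0336 0.0866 y -0.0232 0.0233
top bar: near end x 0.0351 y at near end 0.0072 y med 0.007 z world 0.1188
```

View pics/w12.png

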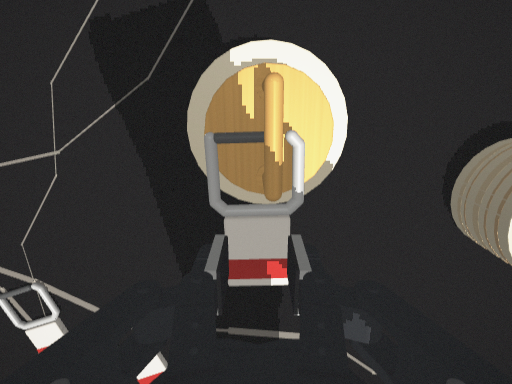

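```bash
python3 -m jog '-3 0 1 0 0 0;-6 0 3 0 0 0;-10 0 4 0 0 0;-10 0 4 0 0 0;-10 0 4 0 0 0'; python3 -m jog '0 0 0 0 0 0;0 0 0 0 0 0;0 0 0 0 0 0' 50 60; python3 -c "
from h import *
snap('wrist','w13')"
```

```text
time: 27.65
eef_pos: [0.6204, 0.0252, 0.0923]
eef_rot: [1.0, -0.001, 0.0, 0.0]
ft_force: [-0.7, -0.5, -0.8]
width: 0.0311
time: 27.95
eef_pos: [0.6208, 0.0253, 0.0925]
eef_rot: [1.0, -0.001, 0.0, -0.0]
ft_force: [-0.2, 0.1, -0.7]
width: 0.0499
```

View pics/w13.png

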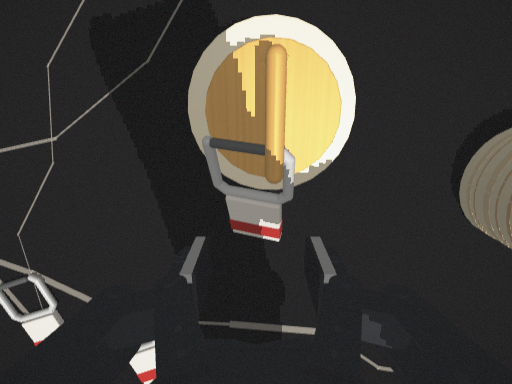

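```bash
python3 -m jog '0 0 -20 0 0 0;0 0 -60 0 0 0;0 0 -100 0 0 0;-40 -20 -130 0 0 0;-80 -50 -140 0 0 0'; python3 go.py 0.42 0.125 0.2 21
```

```text
time: 28.5
eef_pos: [0.5464, 0.0714, 0.2346]
eef_rot: [1.0, -0.003, 0.004, -0.0]
ft_force: [0.2, 1.3, 0.8]
width: 0.0497
shift [-127.   -52.8   33.7] turn [ 0.001 -0.007 -0.373] rows~ 2.8 t 28.5 curyaw -0.4 F [0.2 1.3 0.8] w 49.7
```

```bash
python3 -m jog '-40 -15 0 0 0 -0.12;-80 -30 10 0 0 -0.25;-120 -50 30 0 0 -0.37;-120 -50 30 0 0 -0.37;-120 -50 30 0 0 -0.37'; python3 -m jog '0 0 0 0 0 0;0 0 0 0 0 0';python3 -c "
from h import *
snap('wrist','w14')"
```

```text
time: 29.0
eef_pos: [0.4226, 0.123, 0.2008]
eef_rot: [0.983, 0.184, -0.001, 0.001]
ft_force: [1.4, -0.5, 1.1]
width: 0.0503
time: 29.2
eef_pos: [0.4263, 0.1226, 0.2023]
eef_rot: [0.983, 0.182, 0.001, -0.0]
ft_force: [-0.0, 0.0, 0.7]
width: 0.0506
```

View pics/w14.png

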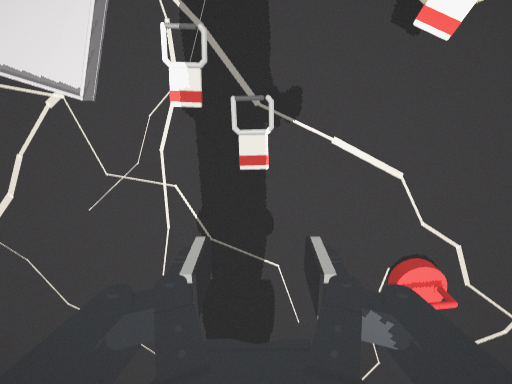

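```bash
python3 tags.py w14 253,135 185,70
```

```text
(253, 135) plate c [0.4437 0.1346] size [45.2 33.9] all c [0.4604 0.1424] [81.8 47.3] yaw 21.0 grip from all [0.4403 0.1346] z 0.0074 plate-yaw 21.317760467529297
(185, 70) plate c [0.4831 0.2286] size [45.8 34.3] all c [0.4996 0.2346] [80.8 47.6] yaw 19.1 grip from all [0.4792 0.2275] z 0.0074 plate-yaw 18.581087112426758
```

```bash
python3 go.py 0.4408 0.1340 0.012 21
```

```text
shift [ 17.4  -5.2 190.2] turn [-0.    -0.002  0.   ] rows~ 3.8 t 29.25 curyaw 21.0 F [-0.2  0.8 -0.4] w 50.2
```

```bash
python3 -m jog '8 -2 50 0 0 0;17 -5 100 0 0 0;17 -5 145 0 0 0;17 -5 175 0 0 0;17 -5 190 0 0 0'; python3 -m jog '0 0 0 0 0 0;0 0 0 0 0 0;0 0 0 0 0 0'; python3 go.py 0.4408 0.1340 0.0015 21
```

```text
time: 29.75
eef_pos: [0.4372, 0.1328, 0.0082]
eef_rot: [0.983, 0.183, -0.003, -0.0]
ft_force: [0.5, -0.2, 0.1]
width: 0.0496
time: 30.05
eef_pos: [0.44, 0.1342, 0.0126]
eef_rot: [0.983, 0.183, 0.002, -0.0]
ft_force: [0.1, 0.5, 0.1]
width: 0.0504
shift [ 0.6  0.4 11.1] turn [ 0.    -0.003  0.002] rows~ 0.2 t 30.05 curyaw 21.1 F [0.1 0.5 0.1] w 50.4
```

```bash
python3 -m jog '1 0 4 0 0 0;1 0 8 0 0 0; 1 0 10 0 0 0;1 0 10 0 0 0'; python3 -m jog '0 0 0 0 0 0;0 0 0 0 0 0;0 0 0 0 0 0;0 0 0 0 0 0' 0 80;python3 -m jog '0 0 -10 0 0 0;0 0 -50 0 0 0;0 0 -95 0 0 0;0 0 -120 0 0 0;0 0 -130 0 0 0'; python3 go.py 0.50 -0.181 0.14 0
```

```text
time: 30.45
eef_pos: [0.4388, 0.1338, 0.0011]
eef_rot: [0.983, 0.183, -0.0, 0.0]
ft_force: [0.6, -0.4, 0.7]
width: 0.0499
time: 30.85
eef_pos: [0.4391, 0.134, 0.0018]
eef_rot: [0.983, 0.183, 0.0, 0.0]
ft_force: [-1.5, 0.0, 5.2]
width: 0.0313
time: 31.35
eef_pos: [0.4412, 0.1349, 0.1345]
eef_rot: [0.983, 0.183, 0.003, -0.0]
ft_force: [0.2, -0.2, -0.8]
width: 0.0309
shift [-59.  315.9  -5.5] turn [-0.    -0.006  0.369] rows~ 6.4 t 31.35 curyaw 21.1 F [ 0.2 -0.2 -0.8] w 30.9
```

```bash
python3 -m jog '-8 48 -4 0 0 0.06;-17 96 -4 0 0 0.12;-28 144 -4 0 0 0.19;-37 192 -4 0 0 0.26;-46 240 -4 0 0 0.33'; python3 -m jog '0 0 0 0 0 0;0 0 0 0 0 0'; python3 go.py 0.50 -0.181 0.14 0
```

```text
time: 31.85
eef_pos: [0.4819, -0.1083, 0.1343]
eef_rot: [1.0, 0.018, -0.001, -0.0]
ft_force: [0.7, -0.4, -1.2]
width: 0.031
time: 32.05
eef_pos: [0.4817, -0.1078, 0.134]
eef_rot: [1.0, 0.018, -0.001, -0.0]
ft_force: [-0.4, 1.6, -1.2]
width: 0.0307
shift [15.7 73.7 -6.1] turn [-0.001  0.003  0.035] rows~ 1.5 t 32.05 curyaw 2.0 F [-0.4  1.6 -1.2] w 30.7
```

```bash
python3 -m jog '8 37 5 0 0 0.02;20 75 15 0 0 0.034;28 75 28 0 0 0.034;28 75 38 0 0 0.034;28 75 38 0 0 0.034'; python3 -m jog '0 0 0 0 0 0;0 0 0 0 0 0;0 0 0 0 0 0;0 0 0 0 0 0'; python3 go.py 0.512 -0.1825 0.096 0; python3 -c "
from h import *
snap('wrist','w15')"; python3 hook.py w15; python3 leg.py w15
```

```text
time: 32.55
eef_pos: [0.5119, -0.1767, 0.095]
eef_rot: [1.0, 0.005, -0.003, -0.002]
ft_force: [-0.3, -0.1, -0.7]
width: 0.031
time: 32.95
eef_pos: [0.5139, -0.1801, 0.098]
eef_rot: [1.0, 0.003, 0.001, 0.0]
ft_force: [0.4, 0.6, -0.8]
width: 0.0309
shift [-1.9  2.4  2. ] turn [ 0.    -0.001  0.005] rows~ 0.1 t 32.95 curyaw 0.3 F [ 0.4  0.6 -0.8] w 30.9
hook n 4283 min [ 0.017  -0.0233 -0.0077] max [ 0.0648  0.0247 -0.0001] y mid 0.0007
plane [ 0.0266  0.0026 -0.0051] z at hook end -0.0035
side -1 y mean -0.0199 yaw slope -0.0072
side 1 y mean 0.0213 yaw slope 0.0119
loop n 1409 x 0.0897 0.1115 y 0.0078 0.016
top bar: near end x 0.0901 y at near end 0.0116 y med 0.0117 z world 0.1186
```

View pics/w15.png

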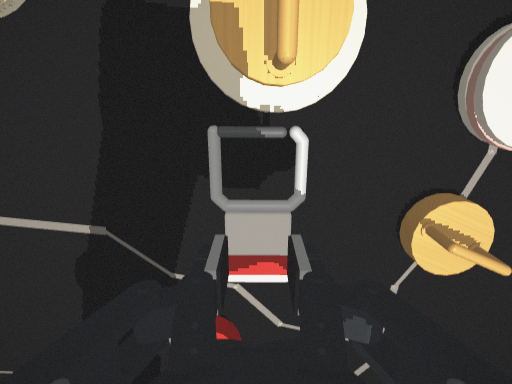

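```bash
python3 -m jog '6 1.5 1 0 0 0.004;13 1.5 1 0 0 0.004;20 1.5 1 0 0 0.004;20 1.5 1 0 0 0.004;20 1.5 1 0 0 0.004'; python3 -c "
from h import *
snap('wrist','w16')"; python3 hook.py w16|head -1; python3 leg.py w16
```

```text
time: 33.5
eef_pos: [0.5339, -0.1814, 0.0961]
eef_rot: [1.0, 0.001, -0.0, -0.0]
ft_force: [0.1, -0.1, 0.1]
width: 0.0312
hook n 5284 min [ 0.017  -0.0234 -0.0109] max [0.0847 0.0392 0.012 ] y mid 0.0079
loop n 2381 x 0.0643 0.1181 y 0.006 0.0142
top bar: near end x 0.0711 y at near end 0.0099 y med 0.0099 z world 0.1188
```

```bash
python3 -m jog '2 0 0 0 0 0;4 0 0 0 0 0;6 0 0 0 0 0;8 0 0 0 0 0;8 0 0 0 0 0'; python3 -m jog '1 0 0 0 0 0;2 0 0 0 0 0;3 0 0 0 0 0;4 0 0 0 0 0;5 0 0 0 0 0'; python3 -m jog '1 0 0 0 0 0;2 0 0 0 0 0;3 0 0 0 0 0;4 0 0 0 0 0;5 0 0 0 0 0'; python3 -m jog '1 0 0 0 0 0;2 0 0 0 0 0;3 0 0 0 0 0;4 0 0 0 0 0;5 0 0 0 0 0'
```

```text
time: 34.05
eef_pos: [0.5412, -0.1817, 0.0961]
eef_rot: [1.0, 0.0, -0.001, -0.0]
ft_force: [-1.7, 0.0, -0.1]
width: 0.0311
time: 34.55
eef_pos: [0.5464, -0.1818, 0.0962]
eef_rot: [1.0, 0.0, -0.0, 0.0]
ft_force: [-2.9, -0.0, -0.1]
width: 0.0309
time: 35.05
eef_pos: [0.5514, -0.1819, 0.0961]
eef_rot: [1.0, 0.0, -0.0, 0.0]
ft_force: [-3.7, -0.9, 0.7]
width: 0.0314
time: 35.55
eef_pos: [0.5566, -0.1814, 0.0962]
eef_rot: [1.0, 0.001, -0.0, -0.0]
ft_force: [-3.9, 1.0, -0.4]
width: 0.0311
```

```bash
python3 -m jog '1 0 0 0 0 0;2 0 0 0 0 0;3 0 0 0 0 0;4 0 0 0 0 0;4 0 0 0 0 0'; python3 -m jog '1 0 0 0 0 0;2 0 0 0 0 0;3 0 0 0 0 0;4 0 0 0 0 0;4 0 0 0 0 0'; python3 -c "
from h import *
snap('wrist','w17')"; python3 leg.py w17
```

```text
time: 36.05
eef_pos: [0.5611, -0.181, 0.0963]
eef_rot: [1.0, 0.001, 0.0, -0.0]
ft_force: [-2.3, 0.8, -0.5]
width: 0.0313
time: 36.55
eef_pos: [0.5656, -0.1805, 0.0965]
eef_rot: [1.0, 0.001, 0.001, -0.001]
ft_force: [-0.7, 3.6, -1.7]
width: 0.0313
loop n 2580 x 0.0389 0.0924 y -0.0198 0.0247
top bar: near end x 0.0406 y at near end 0.011 y med 0.0109 z world 0.1186
```

View pics/w17.png

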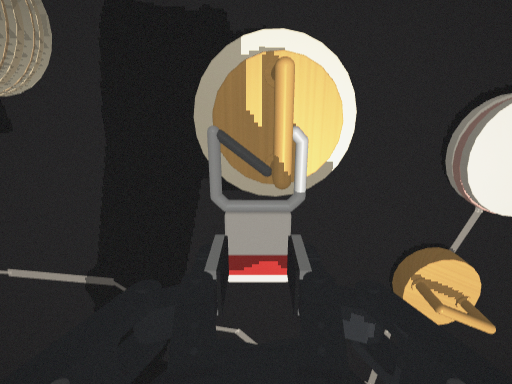

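```bash
python3 -m jog '1 0 0 0 0 0;2 0 0 0 0 0;3 0 0 0 0 0;4 0 0 0 0 0;4 0 0 0 0 0'; python3 -c "
from h import *
snap('wrist','w18')"; python3 leg.py w18
```

```text
time: 37.1
eef_pos: [0.5695, -0.1836, 0.0967]
eef_rot: [1.0, -0.0, 0.001, 0.001]
ft_force: [-0.4, -0.1, -0.2]
width: 0.0311
loop n 2487 x 0.0354 0.0884 y -0.0231 0.0248
top bar: near end x 0.0367 y at near end 0.0078 y med 0.0077 z world 0.1187
```

View pics/w18.png

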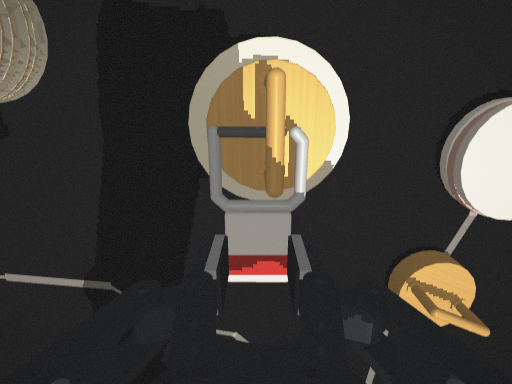

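Snapped in with the gate shut, so the same release as before.

```bash
python3 -m jog '-3 0 1 0 0 0;-6 0 3 0 0 0;-10 0 4 0 0 0;-10 0 4 0 0 0;-10 0 4 0 0 0'; python3 -m jog '0 0 0 0 0 0;0 0 0 0 0 0;0 0 0 0 0 0' 50 60;  python3 -m jog '0 0 -20 0 0 0;0 0 -60 0 0 0;0 0 -100 0 0 0;-30 0 -130 0 0 0;-60 0 -140 0 0 0';python3 -m jog '0 0 0 0 0 0;0 0 0 0 0 0;0 0 0 0 0 0'; python3 -c "
from h import *
snap('wrist','w19')"
```

```text
time: 37.65
eef_pos: [0.5585, -0.1818, 0.0923]
eef_rot: [1.0, 0.0, 0.0, 0.0]
ft_force: [0.5, -0.1, -0.3]
width: 0.0313
time: 37.95
eef_pos: [0.559, -0.1816, 0.0925]
eef_rot: [1.0, 0.0, 0.0, 0.0]
ft_force: [-0.0, -0.4, -0.7]
width: 0.0499
time: 38.45
eef_pos: [0.5009, -0.1816, 0.2363]
eef_rot: [1.0, 0.001, 0.004, 0.001]
ft_force: [-0.6, -0.5, -0.7]
width: 0.0501
time: 38.75
eef_pos: [0.499, -0.1814, 0.2317]
eef_rot: [1.0, 0.001, -0.0, -0.0]
ft_force: [-0.0, 0.2, -0.3]
width: 0.0501
```

View pics/w19.png

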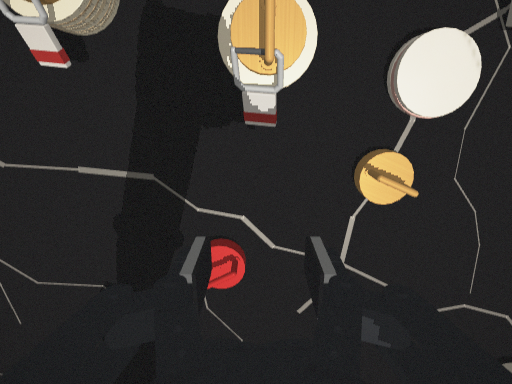

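```bash
python3 loops.py w19 384,178; python3 go.py 0.481 -0.341 0.10 66.7
```

```text
(384, 178) 313 mid [ 0.4811 -0.3403] len 0.0518 yaw 66.4 ztop 0.0561 cap c [ 0.4807 -0.3412  0.0208] [0.067 0.068 0.013]
shift [-18.3 159.8 131.3] turn [-1.000e-03  0.000e+00 -1.162e+00] rows~ 7.8 t 38.8 curyaw 0.1 F [ 0.7  0.4 -0.3] w 50.1
```

```bash
python3 -m jog '-4 35 0 0 0 -0.14;-8 70 0 0 0 -0.28;-12 105 20 0 0 -0.42;-15 140 40 0 0 -0.56;-18 160 60 0 0 -0.7' 36; python3 -m jog '0 0 20 0 0 -0.14;0 0 40 0 0 -0.28;0 0 60 0 0 -0.42;0 0 70 0 0 -0.46;0 0 70 0 0 -0.46'; python3 -m jog '0 0 0 0 0 0;0 0 0 0 0 0;0 0 0 0 0 0';python3 go.py 0.481 -0.3408 0.033 66.6
```

```text
time: 39.3
eef_pos: [0.4801, -0.3456, 0.1702]
eef_rot: [0.939, 0.344, -0.001, 0.0]
ft_force: [-0.4, 0.4, -0.6]
width: 0.0363
time: 39.8
eef_pos: [0.4797, -0.3406, 0.0991]
eef_rot: [0.836, 0.549, -0.001, -0.003]
ft_force: [-0.7, -0.8, 0.1]
width: 0.036
time: 40.1
eef_pos: [0.4816, -0.3419, 0.1032]
eef_rot: [0.836, 0.548, 0.0, 0.001]
ft_force: [-0.3, 0.2, -0.6]
width: 0.036
shift [ 0.8 -1.1 70.2] turn [ 0.002  0.    -0.002] rows~ 1.4 t 40.1 curyaw 66.5 F [-0.3  0.2 -0.6] w 36.0
```

```bash
python3 -m jog '0 -1 25 0 0 0;0 -1 50 0 0 0;0 -1 69 0 0 0;0 -1 69 0 0 0;0 -1 69 0 0 0'; python3 -m jog '0 0 0 0 0 0;0 0 0 0 0 0;0 0 0 0 0 0;0 0 0 0 0 0' 0 80;python3 -m jog '0 0 -10 0 0 0;0 0 -50 0 0 0;0 0 -95 0 0 0;0 0 -145 0 0 0;0 0 -190 0 0 0'; python3 go.py 0.505 0.375 0.225 66.6
```

```text
time: 40.6
eef_pos: [0.4804, -0.3415, 0.034]
eef_rot: [0.836, 0.548, 0.0, 0.0]
ft_force: [-0.2, 0.8, -0.1]
width: 0.0355
time: 41.0
eef_pos: [0.4813, -0.3421, 0.0349]
eef_rot: [0.836, 0.548, 0.001, 0.002]
ft_force: [0.7, -0.5, 6.1]
width: 0.005
time: 41.5
eef_pos: [0.4793, -0.3408, 0.2254]
eef_rot: [0.836, 0.549, -0.0, -0.0]
ft_force: [0.9, -1.9, -1.3]
width: 0.0051
shift [ 666.9 -261.5    0.7] turn [-0.001 -0.    -0.001] rows~ 14.3 t 41.5 curyaw 66.5 F [ 0.9 -1.9 -1.3] w 5.1
```

```bash
python3 -m jog '44 -17 0 0 0 0;88 -35 0 0 0 0;132 -52 0 0 0 0;176 -69 0 0 0 0;222 -87 0 0 0 0'; python3 -m jog '44 -17 0 0 0 0;88 -35 0 0 0 0;132 -52 0 0 0 0;176 -69 0 0 0 0;222 -87 0 0 0 0';python3 -m jog '44 -17 0 0 0 0;88 -35 0 0 0 0;132 -52 0 0 0 0;176 -69 0 0 0 0;205 -87 0 0 0 0'; python3 -m jog '0 0 0 0 0 0;0 0 0 0 0 0;0 0 0 0 0 0'; python3 go.py 0.505 0.375 0.225 66.6; python3 -c "
from h import *
snap('wrist','w20')"
```

```text
time: 42.0
eef_pos: [0.4874, -0.1015, 0.2231]
eef_rot: [0.836, 0.548, -0.001, -0.0]
ft_force: [0.6, -0.3, -1.6]
width: 0.0048
time: 42.5
eef_pos: [0.4964, 0.1361, 0.2231]
eef_rot: [0.837, 0.548, -0.001, 0.0]
ft_force: [0.8, -0.6, -1.7]
width: 0.0051
time: 43.0
eef_pos: [0.4981, 0.3607, 0.2224]
eef_rot: [0.836, 0.549, -0.001, -0.001]
ft_force: [-0.3, -0.3, -1.7]
width: 0.0049
time: 43.3
eef_pos: [0.4998, 0.3559, 0.2228]
eef_rot: [0.837, 0.548, -0.001, 0.001]
ft_force: [-0.0, -0.0, -1.7]
width: 0.0049
shift [19.6 -2.9 -2.2] turn [ 0.001  0.002 -0.003] rows~ 0.4 t 43.3 curyaw 66.4 F [-0.  -0.  -1.7] w 4.9
```

View pics/w20.png

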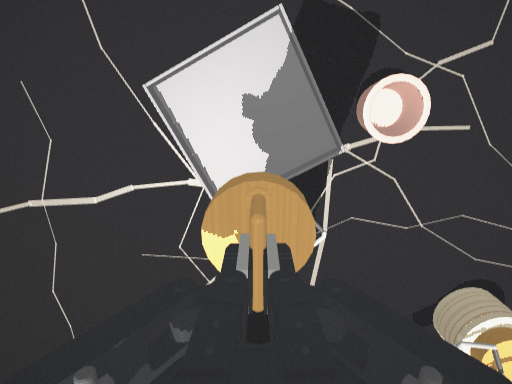

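```bash
python3 - <<'E'
from h import *
rgb,P,T=cloud('w20')
p=P[~np.isnan(P[...,2])]; p=p[(p[:,1]>0.3)&(p[:,2]>0.022)&(p[:,2]<0.03)&(p[:,0]<0.62)]
print(p.min(0).round(4),p.max(0).round(4))
f=P[110:130,225:240].reshape(-1,3);print(np.median(f,0))
E
python3 go.py 0.545 0.44 0.10 66.6
```

```text
[0.4188 0.3273 0.022 ] [0.5992 0.5005 0.0273]
[nan nan nan]
shift [ 95.6   7.1 122.8] turn [ 0.001  0.002 -0.004] rows~ 3.1 t 43.35 curyaw 66.3 F [ 0.6 -0.4 -0.9] w 4.9
```

```bash
python3 -m jog '35 2 0 0 0 0;70 5 20 0 0 0;95 7 60 0 0 0;95 7 100 0 0 0;95 7 120 0 0 0'; python3 -m jog '0 0 10 0 0 0;0 0 25 0 0 0;0 0 45 0 0 0;0 0 55 0 0 0;0 0 55 0 0 0'; python3 go.py 0.545 0.44 0.039 66.6
```

```text
time: 43.85
eef_pos: [0.543, 0.4389, 0.0981]
eef_rot: [0.837, 0.548, -0.004, 0.001]
ft_force: [0.5, -0.6, -1.9]
width: 0.0051
time: 44.35
eef_pos: [0.5434, 0.4409, 0.0472]
eef_rot: [0.836, 0.548, -0.001, 0.0]
ft_force: [0.1, 0.5, -2.1]
width: 0.0051
shift [-0.2  1.9  8.2] turn [-0.     0.002 -0.002] rows~ 0.2 t 44.35 curyaw 66.5 F [ 0.1  0.5 -2.1] w 5.1
```

```bash
python3 -m jog '0 0 3 0 0 0;0 0 6 0 0 0;0 0 8 0 0 0;0 0 9 0 0 0;0 0 9 0 0 0'; python3 -m jog '0 0 0 0 0 0;0 0 0 0 0 0;0 0 0 0 0 0' 36 60; python3 -m jog '0 0 -20 0 0 0;0 0 -60 0 0 0;0 0 -100 0 0 0;0 0 -140 0 0 0;0 0 -160 0 0 0'; python3 go.py 0.44 0.22 0.2 19
```

```text
time: 44.85
eef_pos: [0.5436, 0.4424, 0.0394]
eef_rot: [0.836, 0.548, 0.0, -0.0]
ft_force: [0.6, -1.3, -1.7]
width: 0.0051
time: 45.15
eef_pos: [0.5437, 0.4426, 0.0398]
eef_rot: [0.836, 0.548, 0.0, -0.0]
ft_force: [0.3, 0.1, 0.7]
width: 0.036
time: 45.65
eef_pos: [0.5443, 0.444, 0.2046]
eef_rot: [0.836, 0.548, 0.004, -0.001]
ft_force: [-0.1, 0.0, 0.3]
width: 0.036
shift [-247.    -6.4    2.8] turn [-0.001 -0.008  0.829] rows~ 5.5 t 45.65 curyaw 66.5 F [-0.1  0.   0.3] w 36.0
```

```bash
python3 -m jog '-45 0 0 0 0 0.14;-90 -2 0 0 0 0.28;-135 -3 0 0 0 0.42;-180 -5 0 0 0 0.56;-225 -6 0 0 0 0.7' 50; python3 -m jog '-10 -10 0 0 0 0.12;-10 -15 0 0 0 0.127;-10 -15 0 0 0 0.127;-10 -15 0 0 0 0.127;-10 -15 0 0 0 0.127'; python3 go.py 0.44 0.22 0.2 19; python3 -c "
from h import *
snap('wrist','w21')"
```

```text
time: 46.15
eef_pos: [0.4473, 0.2369, 0.1995]
eef_rot: [0.974, 0.226, 0.0, 0.0]
ft_force: [1.7, -0.6, 1.1]
width: 0.0502
time: 46.65
eef_pos: [0.4332, 0.2483, 0.1992]
eef_rot: [0.986, 0.167, 0.0, -0.0]
ft_force: [-0.0, -0.4, 0.2]
width: 0.0501
shift [-2.9 28.9 -0.8] turn [-0.001 -0.     0.005] rows~ 0.6 t 46.65 curyaw 19.3 F [-0.  -0.4  0.2] w 50.1
```

View pics/w21.png

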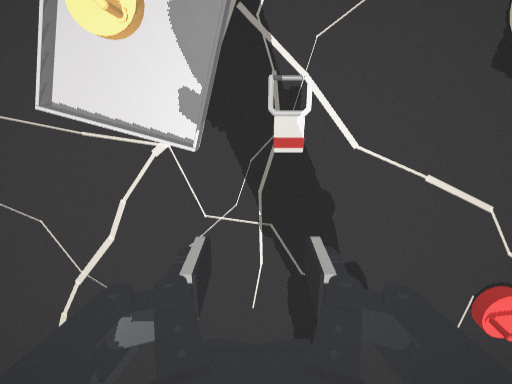

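```bash
python3 tags.py w21 289,120;  python3 go.py 0.4797 0.2275 0.012 19
```

```text
(289, 120) plate c [0.4832 0.2287] size [45.5 33.7] all c [0.5003 0.2346] [81.5 47.6] yaw 19.6 grip from all [0.4801 0.2274] z 0.0074 plate-yaw 19.97769546508789
shift [ 37.3  34.9 187. ] turn [-0.001  0.     0.004] rows~ 3.9 t 46.7 curyaw 19.2 F [-0.1 -0.5  0.5] w 49.9
```

```bash
python3 -m jog '15 15 40 0 0 0;37 35 85 0 0 0;37 35 130 0 0 0;37 35 170 0 0 0;37 35 187 0 0 0'; python3 -m jog '0 0 0 0 0 0;0 0 0 0 0 0;0 0 0 0 0 0'; python3 go.py 0.4801 0.2275 0.0015 19.4
```

```text
time: 47.2
eef_pos: [0.4765, 0.2245, 0.0075]
eef_rot: [0.986, 0.166, -0.004, 0.001]
ft_force: [-0.8, 0.3, 0.0]
width: 0.0502
time: 47.5
eef_pos: [0.4806, 0.2275, 0.0139]
eef_rot: [0.986, 0.166, 0.002, -0.001]
ft_force: [-0.6, 0.7, 1.3]
width: 0.05
shift [-0.5 -0.2 12.4] turn [-0.001 -0.003 -0.004] rows~ 0.2 t 47.5 curyaw 19.2 F [-0.6  0.7  1.3] w 50.0
```

```bash
python3 -m jog '0 0 4 0 0 0;0 0 8 0 0 0; 0 0 10.5 0 0 0;0 0 10.5 0 0 0'; python3 -m jog '0 0 0 0 0 0;0 0 0 0 0 0;0 0 0 0 0 0;0 0 0 0 0 0' 0 80;python3 -m jog '0 0 -10 0 0 0;0 0 -50 0 0 0;0 0 -95 0 0 0;0 0 -135 0 0 0;0 0 -150 0 0 0'; python3 go.py 0.475 0.365 0.15 0
```

```text
time: 47.9
eef_pos: [0.4788, 0.226, 0.0015]
eef_rot: [0.986, 0.166, -0.0, 0.0]
ft_force: [0.2, -0.0, 0.5]
width: 0.05
time: 48.3
eef_pos: [0.4791, 0.2265, 0.0023]
eef_rot: [0.986, 0.166, 0.0, 0.0]
ft_force: [-0.7, -1.2, 5.3]
width: 0.0308
time: 48.8
eef_pos: [0.4815, 0.2282, 0.1568]
eef_rot: [0.986, 0.166, 0.004, -0.001]
ft_force: [1.2, 0.7, -0.9]
width: 0.0313
shift [  38.7 -131.4    7.2] turn [-0.002 -0.009  0.334] rows~ 2.7 t 48.8 curyaw 19.1 F [ 1.2  0.7 -0.9] w 31.3
```

```bash
python3 -m jog '8 -45 0 0 0 0.11;18 -90 5 0 0 0.22;28 -135 5 0 0 0.33;28 -137 5 0 0 0.333;28 -137 5 0 0 0.333'; python3 -m jog '0 0 0 0 0 0;0 0 0 0 0 0;0 0 0 0 0 0'; python3 go.py 0.463 0.370 0.05 0
```

```text
time: 49.3
eef_pos: [0.4591, 0.3672, 0.1468]
eef_rot: [1.0, 0.003, -0.0, -0.0]
ft_force: [-0.3, -0.9, -0.1]
width: 0.031
time: 49.6
eef_pos: [0.4616, 0.3631, 0.1468]
eef_rot: [1.0, -0.001, 0.0, 0.0]
ft_force: [0.5, -0.2, -0.1]
width: 0.0307
shift [ 1.3 -7.  96.7] turn [ 0.001 -0.    -0.002] rows~ 1.9 t 49.6 curyaw -0.1 F [ 0.5 -0.2 -0.1] w 30.7
```

```bash
python3 -m jog '1 -7 35 0 0 0;1 -7 70 0 0 0;1 -7 97 0 0 0;1 -7 110 0 0 0;1 -7 125 0 0 0'; python3 -m jog '0 0 0 0 0 0;0 0 0 0 0 0;0 0 0 0 0 0'; python3 go.py 0.463 0.370 0.009 0
```

```text
time: 50.1
eef_pos: [0.4625, 0.3716, 0.0215]
eef_rot: [1.0, -0.0, 0.0, -0.0]
ft_force: [0.1, 0.9, -0.7]
width: 0.031
time: 50.4
eef_pos: [0.4626, 0.3729, 0.0233]
eef_rot: [1.0, 0.0, 0.001, -0.001]
ft_force: [-0.1, 0.0, -0.9]
width: 0.0312
shift [ 0.4  3.  14.3] turn [-0.002 -0.002  0.001] rows~ 0.3 t 50.4 curyaw 0.0 F [-0.1  0.  -0.9] w 31.2
```

```bash
python3 -m jog '0 1 5 0 0 0;0 1 10 0 0 0;0 1 14 0 0 0;0 1 14 0 0 0;0 1 14 0 0 0'; python3 -m jog '0 0 0 0 0 0;0 0 0 0 0 0;0 0 0 0 0 0' 40 60; python3 -m jog '0 0 -20 0 0 0;0 0 -60 0 0 0;0 0 -100 0 0 0;0 0 -140 0 0 0;-20 0 -160 0 0 0';python3 -m jog '-45 0 -20 0 0 0;-60 0 -20 0 0 0;-60 0 -20 0 0 0;-60 0 -20 0 0 0;-60 0 -20 0 0 0'; python3 -c "
from h import *
snap('wrist','w22');snap('top','t22');snap('scene','s22')
a=cv2.imread('pics/s22.png')[120:300,130:450];cv2.imwrite('pics/s22c.png',cv2.resize(a,None,fx=2.5,fy=2.5,interpolation=cv2.INTER_CUBIC))
a=cv2.imread('pics/t22.png')[100:280,80:420];cv2.imwrite('pics/t22c.png',cv2.resize(a,None,fx=2.3,fy=2.3,interpolation=cv2.INTER_CUBIC))
"
```

```text
time: 50.9
eef_pos: [0.4615, 0.3709, 0.0075]
eef_rot: [1.0, 0.0, -0.0, 0.0]
ft_force: [0.3, 0.6, -0.7]
width: 0.031
time: 51.2
eef_pos: [0.4618, 0.3712, 0.0081]
eef_rot: [1.0, 0.0, 0.0, -0.0]
ft_force: [0.5, -0.2, 0.5]
width: 0.04
time: 51.7
eef_pos: [0.4458, 0.3716, 0.172]
eef_rot: [1.0, -0.002, 0.004, -0.002]
ft_force: [0.1, 0.1, -0.0]
width: 0.0399
time: 52.2
eef_pos: [0.3833, 0.3698, 0.1868]
eef_rot: [1.0, -0.001, -0.0, 0.001]
ft_force: [0.4, -0.3, 0.9]
width: 0.0402
```

View pics/w22.png

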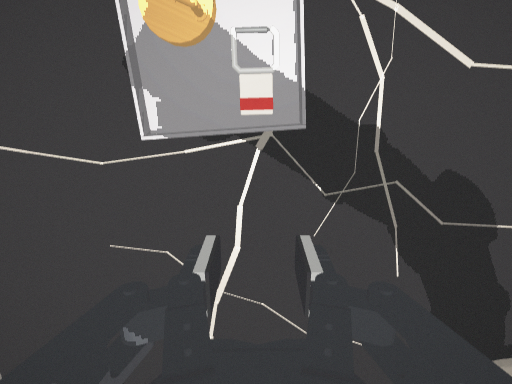

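View pics/s22c.png

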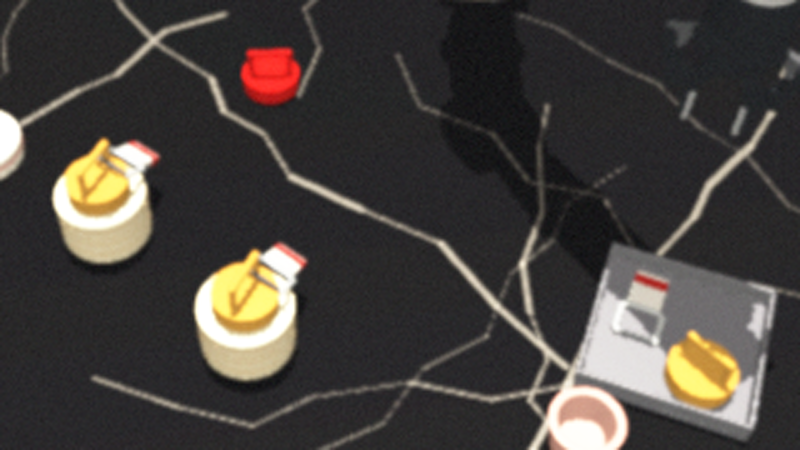

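View pics/t22c.png

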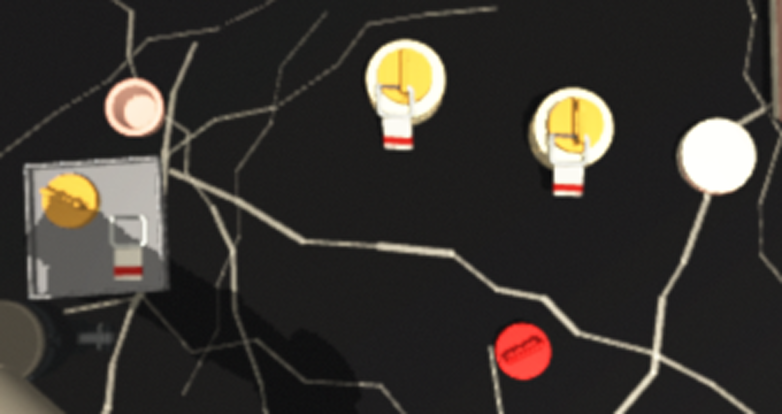

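The leftovers are in the tray and both tags are hanging. One last wrist look at both jars before I hand in.

```bash
python3 go.py 0.52 -0.08 0.24 0
```

```text
shift [137.8 450.1 -52.9] turn [ 0.001  0.001 -0.001] rows~ 9.5 t 52.35 curyaw -0.1 F [ 0.4  0.4 -0. ] w 40.4
```

```bash
python3 -m jog '8 44 -25 0 0 0;20 88 -53 0 0 0;33 132 -53 0 0 0;46 176 -53 0 0 0;60 220 -53 0 0 0'; python3 -m jog '14 44 0 0 0 0;28 88 0 0 0 0;42 132 0 0 0 0;56 176 0 0 0 0;75 220 0 0 0 0'; python3 -m jog '0 0 0 0 0 0;0 0 0 0 0 0;0 0 0 0 0 0';python3 -c "
from h import *
snap('wrist','w23')
a=cv2.imread('pics/w23.png')[0:200,80:440];cv2.imwrite('pics/w23c.png',cv2.resize(a,None,fx=2.2,fy=2.2,interpolation=cv2.INTER_CUBIC))
"
```

```text
time: 52.85
eef_pos: [0.4427, 0.1487, 0.241]
eef_rot: [1.0, -0.0, 0.0, -0.0]
ft_force: [0.6, 0.0, 0.0]
width: 0.04
time: 53.35
eef_pos: [0.5172, -0.0714, 0.2406]
eef_rot: [1.0, -0.0, -0.0, 0.0]
ft_force: [1.1, 0.7, -0.2]
width: 0.0401
time: 53.65
eef_pos: [0.5169, -0.0677, 0.2404]
eef_rot: [1.0, 0.001, -0.0, -0.001]
ft_force: [-0.2, 0.1, -0.0]
width: 0.0402
```

View pics/w23c.png

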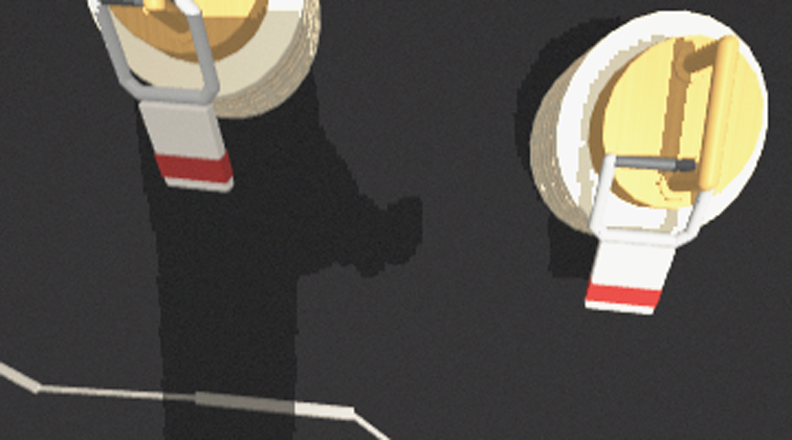

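```bash
python3 - <<'E'
from loops import loops
u,v=80+705/2.2,115/2.2
loops('w23',[(int(u),int(v))],0.108,0.125,50)
loops('t22',[(256,131),(329,153)],0.106,0.13,16)
from h import *
rgb,P,T=cloud('w23'); p=P[:200].reshape(-1,3); p=p[(p[:,2]>0.108)&(p[:,2]<0.125)&(p[:,1]>-0.05)]
print('jarA loop pts',len(p),np.percentile(p[:,2],90).round(4))
E
python3 jar.py t22 256 135 24; python3 jar.py t22 328 156 24
```

```text
(400, 52) 764 mid [ 0.6301 -0.1897] len 0.0538 yaw -179.8 ztop 0.1179 cap c [ 0.6275 -0.1908  0.083 ] [0.074 0.068 0.014]
(256, 131) 59 mid [0.6893 0.0186] len 0.0522 yaw 179.7 ztop 0.1204 cap c [0.6879 0.0188 0.0812] [0.071 0.067 0.013]
(329, 153) 59 mid [ 0.6294 -0.1899] len 0.0525 yaw 179.1 ztop 0.1195 cap c [ 0.6277 -0.1899  0.0813] [0.074 0.066 0.013]
jarA loop pts 79 0.1166
top n 390 z [0.0725 0.0837 0.0865] bbox [0.6749 0.0188 0.079 ] [0.0968 0.0675 0.0159]
sh n 414 z [0.0583 0.0621 0.0661] bbox [0.6803 0.0175 0.0614] [0.1166 0.0943 0.0126]
circle [0.6883 0.0183 0.0489]
top n 399 z [0.073  0.0833 0.0862] bbox [ 0.6174 -0.1891  0.079 ] [0.0946 0.0648 0.0157]
sh n 409 z [0.0584 0.0626 0.0668] bbox [ 0.62   -0.1898  0.062 ] [0.1157 0.095  0.0121]
circle [ 0.6276 -0.1898  0.0491]
```

```bash
python3 -c "
from h import *
print(finish_job())"
```

```text
the job is handed in; nothing more can be done
None
```

I handed the job in at about 54 s of the 192 s. Both jars present have a brass lid pressed home and a stock tag snapped onto the near leg of the lid's loop. The leftover lid and tag are in the grey tray.

- **Lids:** after each pressing, the wrist camera put the loop's top at 118 mm above the bench, which is where a home lid should be. At the end, jar B's lid still read 118 mm. Jar A's lid was only partly in view and read 117 mm. The coarser top camera gave about 120 mm for both, within its noise.
- **Tags:** both hang with the gate shut. Jar B's gate was clearly shut in the last close view. Jar A's was seen shut just after release, but was only partly in view at the end.
- **Jars and bystanders:** the jars stand upright within 1–2 mm of where they were. The arm never went near the coasters, the tealight cup or the red look-alike, and the last pictures show them in place.
- **Forces:** pressing the second lid home briefly put about 8 N sideways on the loop at the end of the push. That is over the roughly 5 N tipping figure, but the strong downward push was on at the same time and the jar did not move.
- **Disturbance:** one tag was knocked aside during the run. I measured it again and used it on jar A. I saw no loosening of the grip.

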